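# Tip the sample bin and scoop the plums onto the balance

## Robot

A 6-joint arm with a two-finger parallel gripper is mounted at the origin on the work surface. World frame = base frame: x ahead of the robot, y to its left, z up, the work surface at z = 0. Lengths are in m, angles in rad, forces in N, time in s.
With the tool pointing down it reaches from about 0.35 to 0.925 m from the base axis. Payload 6.4 kg.
Tool frame: the origin (TCP) lies on the centre line of the jaws, within the pads' length; the fingertips stand 22 mm ahead of it and the grasp point (between the pads) lies 3 mm ahead of it (ctrl.nose_length is the distance from the TCP to the fingertips, in m); z points along the fingers, y is the direction in which the jaws open and shut (so a half turn about z gives the same grasp; the last joint's range is limited). The gripper opens to 94 mm and grips with 3 to 60 N. Pads are 16 mm wide; open, the fingers measure 119 mm over their backs; the gripper's body (75 mm by 177 mm) begins 78 mm behind the grasp point.
Start: joints at [-1.285, 0.245, 1.558, -0, 1.339, -0.174], TCP at [0.288, -0.583, 0.188] pointing down, gripper open.
Joint ranges: [-3.13, 3.13], [-1.02, 2.26], [0.13, 2.54], [-0.95, 4.09], [0.21, 2.88], [-2.74, 2.74]. Speed limits (rad/s): [2.57, 2.57, 3.14, 3.14, 3.14, 3.14].

## Interface

Orientations are given as [roll, pitch, yaw] about the fixed x, y, z axes, in that order (R = Rz(yaw) Ry(pitch) Rx(roll)).
In Python, from bench import ctrl gives the robot as it stands.
- The arm moves only by the tool play_rows, never from a script. Its argument "steps" is a list of rows, each an object of numbers: "rx", "ry", "rz": the turn, a rotation vector about the tool's x, y, z in degrees; "x", "y", "z": the shift along the tool's x, y, z in m; "gripper": the closure, from 0 (fully open) to 1 (shut). A call has 1 to 10 rows; each row is the pose to reach, as a shift and turn from the pose measured when the call began, along the tool's axes at that moment; what a row does not reach only later rows make up. A row lasts 1/12 s, in which the tool goes at most 41.7 mm and 7.16 degrees, less where a joint would pass 70% of its speed; a pose out of reach is approached as far as the arm can. A call with a gripper value outside its range is refused whole. The fingers move at their own pace and stop on an object; "force" is the grip in N (left out, the last holds). Time passes only in rows, so rows that repeat a pose let the fingers close. It gives the time, the measured TCP pose, the force and the opening at its end, in the units of the state.
- ctrl.state(): the state, without advancing time (a new reading comes with each control period).
- ctrl.get_image(name): name is "scene" or "top" or "wrist"; returns (picture, depth): 400x640x3 uint8, red, green, blue; 400x640 float32, m along the optical axis (not along the pixel's ray), 0 where there is no reading.
- ctrl.camera_info(name): a dict with "vertical_fov" (degrees; the focal length in pixels is half the picture's height over the tangent of half this angle, whatever the lens; pixels are square), "cx", "cy" (the principal point, pixels), "eye" and "attitude" of the camera in the world. Camera axes: x right, y up, looking along -z (the intrinsics and any distortion apply to the point x, -y, -z); pixel columns grow to the right and rows downward; lengths in m; the calibration is good to about 2 mm. A picture is of the moment at which its call begins: read the wrist's pose just before it. camera_info takes no time and is no camera call; for the wrist camera it gives the pose at the moment of the call.
- ctrl.finish_job(): hands the job in, once; it reports no verdict.
The state is a dict: "t": time; "qpos": joint angles; "joint_vel": joint speeds; "joint_efforts": joint torques, N m; "tcp_pos": TCP position; "ee_rot": TCP orientation; "force": force on the tool from outside, world axes, zero at the start; "wrist_torque": the same for the moment, N m; "width": finger opening in m.
Only numpy, scipy, OpenCV 4.12 (cv2) and the standard library are available. Lean on these libraries where they do the work, as an engineer would, in place of code of your own. Each camera call takes 0.05 s, during which the arm holds its last target.

## Task

Lift the blue bar of the white bin to tip it up to its stop, so that the three plums roll together into its low nose corner, and leave it tipped. Then take the steel scoop by its handle, scoop all three plums out of that corner without touching them with the gripper, and gently set the scoop down upright on the middle of the balance's pan with the three plums in it. Let go, and leave the other things on the counter where they are.

Things in the scene. Friction and masses are not known exactly. Their poses are not given: they have to be found in the camera images.
- bin_tilt (a joint): tip angle of the white bin about its nose hinge: 0 = level (start), 0.45 rad = fully tipped, at the stop (tail up, nose down). The stiff hinge stays where it is left; lifting the bar takes about 12 N
- bin_hinge (a point): on the hinge axis, under the bottom edge of the bin's nose, 22 mm above the counter, on the fixed stand. x points level from nose to tail, y (the hinge axis) across, z up; it does not tilt. The bin tips by raising its tail (+x) end. With the bin level its floor is 5 mm above this point its wall tops 80 mm (115 mm around the nose)
- bin_handle (a point): middle of the blue round bar across the tail end of the bin: 12 mm thick, 100 mm free between its two end arms, 49 mm clear of the tail wall (centre line to wall); at tip 0 it is 360 mm along x and 68 mm above the hinge point. Turns with the bin: x along the floor nose to tail, y along the bar, z square to the floor
- bin_corner (a point): foot of the nose wall inside the bin, mid-width, on the flat floor: the low corner. 6 mm along x and 5 mm above the hinge; x along the floor to the tail, z square to it (tilts with the bin). Inside: 130 mm wide to x = 97 mm (45 degree webs cut 35 mm off the two nose corners), widening to 210 mm at x = 149 mm; tail wall at x = 300 mm. Walls 5 mm thick, 75 mm high, 110 mm around the nose (x below 99 mm)
- plum0: red plum, a smooth, slippery 50 mm ball of about 70 g that rolls easily; origin at its centre; starts on the bin floor
- plum1: red plum, as plum0
- plum2: red plum, as plum0
- scoop_grip (a point): grip point of the steel scoop, on the axis of its upright square handle (20 by 20 mm, black grip part from 115 to 190 mm up), 155 mm above the scoop's flat underside and 35 mm below the handle's top. x points to the scoop's open mouth, y across, z up along the handle. About 0.22 kg; stands on its flat underside
- scoop_pan (a point): top of the scoop's pan floor (2.5 mm thick), 68 mm ahead of the handle axis, 152.5 mm below scoop_grip, same axes. Pan 116 mm wide outside, 110 inside; back wall inner face at x = -55 mm, 55 mm high; front edge at x = +58 mm (front 24 mm only 64 mm wide), from it a ramp climbs to a crest at x = 24 mm, 2.5 mm above the floor; side walls 40 mm high up to x = -5 mm, then low rails. Handle rear face at x = -78 mm, foot 30 mm above the underside
- balance_pan (a point): centre of the top of the balance's square steel pan, 180 by 180 mm, 68 mm above the counter; x away from the display, y across. Fixed, its body reaches 165 mm to the -x side, 95 mm to the +x side and 95 mm to each side in y; its sides lie along x and y
- jar: bystander, leave alone: amber glass jar with a yellow lid, 66 mm across, 100 mm tall; origin at its underside
- beaker: bystander, leave alone: glass beaker, 72 mm across, 85 mm tall; origin at its underside
- bun: bystander, leave alone: round bread bun, 100 mm across, 46 mm tall; origin at its underside
- bun2: bystander, leave alone: a second bread bun, 100 mm across, 46 mm tall; origin at its underside
- reagent: bystander, leave alone: white plastic bottle with a blue cap, 60 mm across, 150 mm tall; origin at its underside
- spatula: bystander, leave alone: flat spatula lying on the counter; origin at its underside
- scoop: the whole scoop; origin on the flat underside below the middle of its pan, axes as scoop_grip
- balance: the balance's housing, 260 by 190 by 68 mm; origin under its middle, axes as balance_pan
Things that resemble listed ones, but are neither listed nor needed, are in the scene too. Leave any orange look-alike of the scoop alone. Leave any black or green look-alike of the plum2 alone.

How it is judged:
On the way, in this order (a step that is already met when the one before it is completed fails the run):
1. the bin is tipped to its stop and the three plums lie together in the low nose corner (value of joint bin_tilt above 0.39 rad and x of each of plum0, plum1, plum2 in the frame of bin_corner below 0.125 m), for 0.2 s.
2. the scoop, lifted clear above the bin, carries all three plums (height (world z) of scoop_pan above 0.13 m and x of plum0 in the frame of scoop_pan between -0.06 and 0.062 m and y of plum0 in the frame of scoop_pan between -0.056 and 0.056 m and z of plum0 in the frame of scoop_pan between 0.012 and 0.065 m and x of plum1 in the frame of scoop_pan between -0.06 and 0.062 m and y of plum1 in the frame of scoop_pan between -0.056 and 0.056 m and z of plum1 in the frame of scoop_pan between 0.012 and 0.065 m and x of plum2 in the frame of scoop_pan between -0.06 and 0.062 m and y of plum2 in the frame of scoop_pan between -0.056 and 0.056 m and z of plum2 in the frame of scoop_pan between 0.012 and 0.065 m), for 0.2 s.
At the end, for the whole second after the job is handed in: The bin is still tipped (over 0.36 rad); the scoop stands flat on the balance pan (its pan floor between 3 mm below and 8 mm above the balance pan's top, tilted under 0.08 rad), its pan centre within 45 mm of the balance pan's centre; all three plums lie inside the scoop's pan; all is at rest (value of joint bin_tilt above 0.36 rad and horizontal distance between scoop_pan and balance_pan below 0.045 m and z of scoop_pan in the frame of balance_pan between -0.003 and 0.008 m and angle between scoop_pan's own z axis and vertical below 0.08 rad and x of plum0 in the frame of scoop_pan between -0.06 and 0.062 m and y of plum0 in the frame of scoop_pan between -0.056 and 0.056 m and z of plum0 in the frame of scoop_pan between 0.012 and 0.065 m and x of plum1 in the frame of scoop_pan between -0.06 and 0.062 m and y of plum1 in the frame of scoop_pan between -0.056 and 0.056 m and z of plum1 in the frame of scoop_pan between 0.012 and 0.065 m and x of plum2 in the frame of scoop_pan between -0.06 and 0.062 m and y of plum2 in the frame of scoop_pan between -0.056 and 0.056 m and z of plum2 in the frame of scoop_pan between 0.012 and 0.065 m and linear speed of scoop below 0.02 m/s and linear speed of each of plum0, plum1, plum2 below 0.03 m/s); the robot touches nothing.
It fails at once if the gripper touches a plum (contact force between any of plum0, plum1, plum2 and the fingers above 0.3 N or contact force between any of plum0, plum1, plum2 and the arm above 0.3 N).
It fails at once if the scoop is slammed onto the balance (over 40 N) (contact force between scoop and balance above 40 N).
It fails at once if another thing on the counter is moved by more than 30 mm (distance of any of jar, beaker, bun, bun2, reagent, spatula from where it was at the start of the episode above 0.03 m).
It also fails if it takes over 72 s, if anything falls off the work surface, if the arm or the gripper's body presses on something with over 40 N, if the wrist force passes 120 N, or if a joint passes its speed limit or range.

## Working session

There is one attempt and no reset: what is moved stays moved. The work goes in short steps, Python scripts to look and compute and a tool call to move; the robot and the scene stay as the last step left them, time stands still between calls to the robot, and variables do not carry over. Pictures are saved under pics/ and viewed, and the job is handed in when it is done.

Besides the shell and the picture viewer there is one more tool, called as name(argument=value, ...) on one line, values as JSON. play_rows: Moves the arm, as the interface text tells. Its arguments: {"type":"object","properties":{"steps":{"type":"array"},"force":{"type":"number"}},"required":["steps"]}

```bash
ls; mkdir -p pics
python3 - <<'E'
from bench import ctrl
import cv2,numpy as np
print(ctrl.state())
for n in ["scene","top","wrist"]:
    i=ctrl.camera_info(n);print(n,i)
    p,d=ctrl.get_image(n)
    np.savez(f"pics/{n}0.npz",p=p,d=d)
    cv2.imwrite(f"pics/{n}0.png",p[:,:,::-1])
E
```

```text
pics
{'t': 0.0, 'qpos': array([-1.28512436e+00,  2.45831365e-01,  1.55900375e+00, -2.39721748e-05,
        1.33869933e+00, -1.74110309e-01]), 'joint_vel': array([ 1.34219174e-03, -1.05110993e-03, -4.90104846e-04,  8.60397355e-04,
       -6.40415745e-05, -3.26483930e-05]), 'joint_efforts': array([ 8.20312471e-04, -4.15841711e+01, -3.14601517e+01,  6.84900605e-02,
        3.33180476e-02, -1.48104205e-04]), 'tcp_pos': array([ 0.28824998, -0.58187925,  0.18673986]), 'ee_rot': array([-3.13967618e+00, -3.13413983e-04,  4.59787508e-01]), 'force': array([-0.42305933,  0.08896867, -0.00828019]), 'wrist_torque': array([-0.06313092,  0.00292523, -0.00768097]), 'width': 0.09411596315935832}
scene {'vertical_fov': 49.823506892143, 'cx': 308.2281872463802, 'cy': 194.83175093691463, 'eye': array([0.98832463, 0.7377412 , 1.02504031]), 'attitude': array([0.77126064, 0.0077012 , 2.56708899])}
top {'vertical_fov': 46.876095698692154, 'cx': 322.7440679506237, 'cy': 190.60951893401324, 'eye': array([0.43229334, 0.01191294, 1.41896836]), 'attitude': array([ 0.07398228, -0.02422138, -1.55735997])}
wrist {'vertical_fov': 64.3753859480626, 'cx': 321.6202108923353, 'cy': 197.44524303116842, 'eye': array([ 0.34686984, -0.55435013,  0.38203028]), 'attitude': array([-0.22756252,  0.00224448, -1.11054618])}
```

View pics/top0.png

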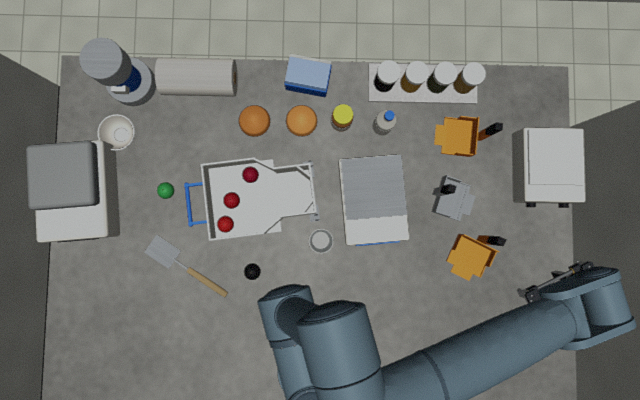

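View pics/scene0.png

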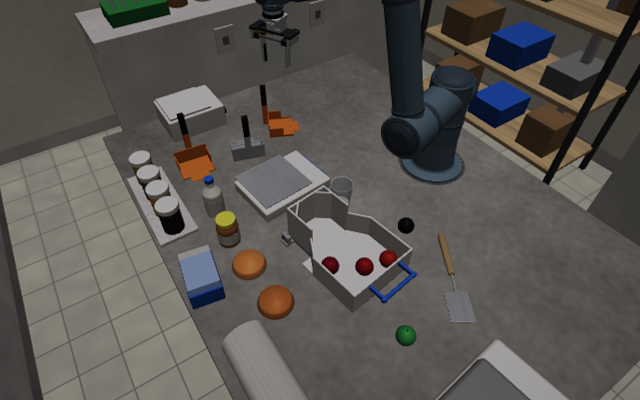

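View pics/wrist0.png

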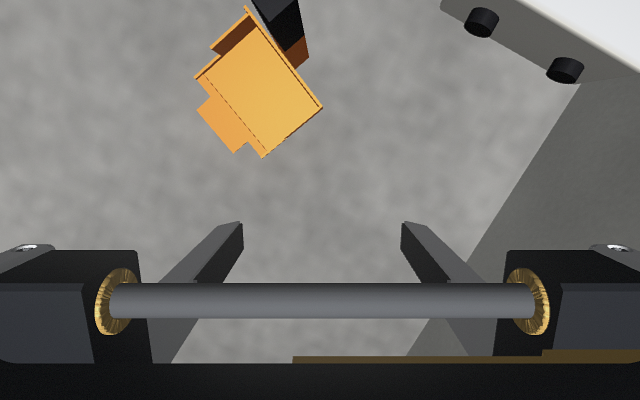

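```bash
cat > h.py <<'E'
import numpy as np,cv2
from scipy.spatial.transform import Rotation as R
def cloud(d,i):
    H,W=d.shape;f=H/2/np.tan(np.radians(i["vertical_fov"]/2))
    u,v=np.meshgrid(np.arange(W)+0.,np.arange(H)+0.)
    P=np.stack([(u-i["cx"])/f*d,-(v-i["cy"])/f*d,-d],-1)
    Rm=R.from_euler("xyz",i["attitude"]).as_matrix()
    return P@Rm.T+i["eye"]
def proj(X,i,H=400):
    f=H/2/np.tan(np.radians(i["vertical_fov"]/2))
    Rm=R.from_euler("xyz",i["attitude"]).as_matrix()
    c=(np.atleast_2d(X)-i["eye"])@Rm
    return np.stack([i["cx"]+f*c[:,0]/-c[:,2],i["cy"]-f*c[:,1]/-c[:,2]],-1)
E
python3 - <<'E'
from bench import ctrl
from h import *
for n in ["top","scene"]:
    z=np.load(f"pics/{n}0.npz");P=cloud(z["d"],ctrl.camera_info(n))
    np.save(f"pics/{n}P.npy",P)
    if n=="top":
        for uv in [(100,300),(150,350),(300,270),(420,180),(100,240),(540,100),(270,130),(375,185),(490,300),(320,300)]:
            print(uv,P[uv[1],uv[0]].round(4))
    else:
        for uv in [(100,100),(500,200),(360,350),(280,170),(350,240),(270,100)]:
            print(uv,P[uv[1],uv[0]].round(4))
im=cv2.imread("pics/top0.png")
cv2.imwrite("pics/a.png",cv2.resize(im[130:260,170:330],None,fx=5,fy=5,interpolation=cv2.INTER_CUBIC)[:600])
cv2.imwrite("pics/b.png",cv2.resize(im[110:290,330:510],None,fx=3.3,fy=3.3,interpolation=cv2.INTER_CUBIC)[:600])
# color masks
hsv=cv2.cvtColor(im,cv2.COLOR_BGR2HSV)
P=np.load("pics/topP.npy")
m=((hsv[...,0]<8)|(hsv[...,0]>172))&(hsv[...,1]>140)&(hsv[...,2]>50)
n,l,s,c=cv2.connectedComponentsWithStats(m.astype(np.uint8))
for k in range(1,n):
    if s[k,4]>60:
        q=P[l==k];print("red",c[k].round(1),s[k,4],np.median(q,0).round(3),q[:,2].max())
m=(hsv[...,0]>105)&(hsv[...,0]<125)&(hsv[...,1]>120)
n,l,s,c=cv2.connectedComponentsWithStats(m.astype(np.uint8))
for k in range(1,n):
    if s[k,4]>60:
        q=P[l==k];print("blue",s[k],np.median(q,0).round(3))
E
```

```text
(100, 300) [0.1993 0.6416 0.0015]
(150, 350) [ 0.0533  0.4881 -0.001 ]
(300, 270) [ 0.2946  0.0449 -0.0007]
(420, 180) [ 0.5753 -0.3222  0.0025]
(100, 240) [0.3779 0.6504 0.0013]
(540, 100) [ 8.361e-01 -7.054e-01  2.000e-04]
(270, 130) [0.7239 0.1452 0.0019]
(375, 185) [ 0.5518 -0.1733  0.0684]
(490, 300) [ 0.2101 -0.5376 -0.001 ]
(320, 300) [ 0.2051 -0.0172 -0.0016]
(100, 100) [ 0.836  -1.9812 -0.5236]
(500, 200) [-0.0609  0.2593 -0.0038]
(360, 350) [0.6365 0.4134 0.0012]
(280, 170) [ 0.5041 -0.1948  0.067 ]
(350, 240) [0.4641 0.1396 0.0241]
(270, 100) [ 0.283  -0.6646 -0.0023]
red [250.  174.2] 157 [0.578 0.194 0.071] 0.08265621377508392
red [231.1 199.9] 179 [0.501 0.247 0.071] 1.4189683594612192
red [225.1 223.8] 182 [0.431 0.262 0.07 ] 1.4189683594612192
blue [117  66  24  26 250] [0.842 0.535 0.094]
blue [285  83  43  14 253] [0.842 0.035 0.044]
blue [385 111   9  10  73] [ 0.741 -0.201  0.149]
blue [184 182  23  44 234] [0.487 0.362 0.095]
```

View pics/a.png

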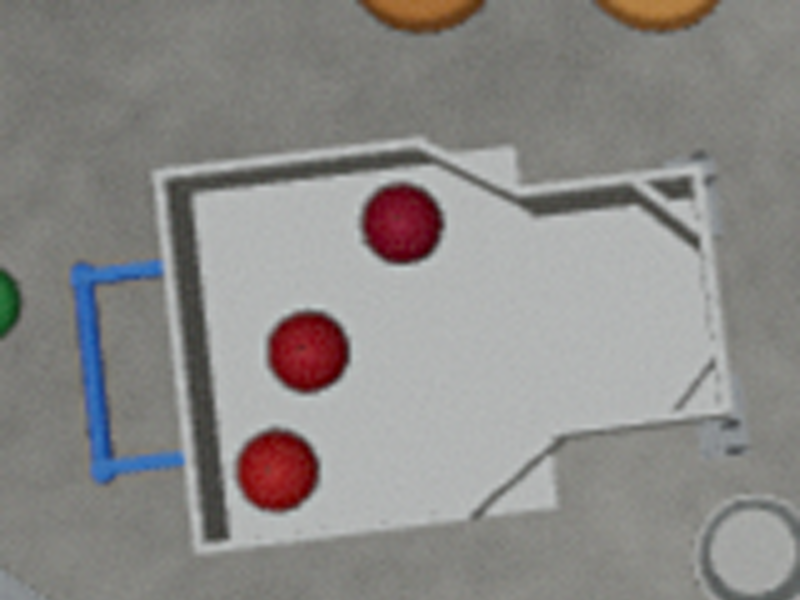

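View pics/b.png

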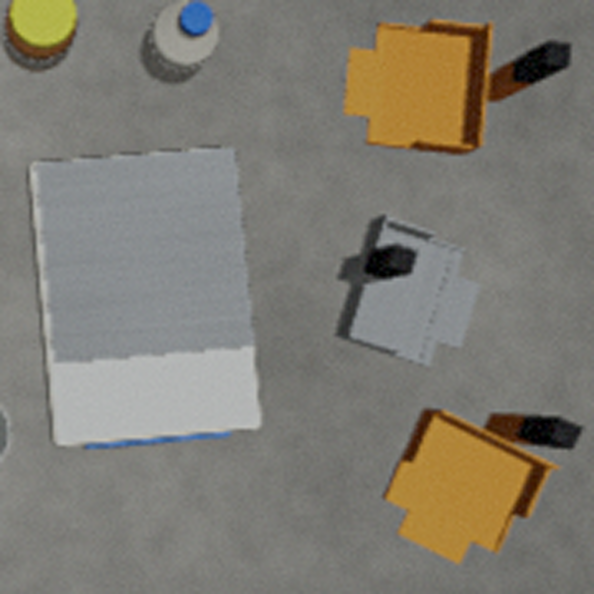

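```bash
cat >> h.py <<'E'
from scipy.optimize import least_squares
def fitpose(model,px,i,x0,z0):
    def T(p): 
        c,s=np.cos(p[2]),np.sin(p[2]);M=np.asarray(model,float)
        return np.c_[c*M[:,0]-s*M[:,1]+p[0],s*M[:,0]+c*M[:,1]+p[1],M[:,2]+z0]
    r=least_squares(lambda p:(proj(T(p),i)-px).ravel(),x0,loss="soft_l1",f_scale=1)
    return r.x,(proj(T(r.x),i)-px)
E
python3 - <<'E'
from bench import ctrl
from h import *
i=ctrl.camera_info("top")
a=np.array([(157,172),(198,552),(706,163),(732,412),(82,272),(102,470)])
px=(a+.5)/5-.5+[170,130]
m=[(.311,-.11,.08),(.311,.11,.08),(.001,-.07,.115),(.001,.07,.115),(.36,-.056,.068),(.36,.056,.068)]
x,r=fitpose(m,px,i,[.5,0,1.57],.022);print("bin",x,r.round(2))
# balance: display corners etc: b image /3.3
b=np.array([(32,162),(234,149),(260,430),(56,445)])
px=(b+.5)/3.3-.5+[330,110]
m=[(.095,.095,.068),(.095,-.095,.068),(-.165,-.095,.068),(-.165,.095,.068)]
x,r=fitpose(m,px,i,[.5,-.17,0],0);print("balance",x,r.round(2))
im=cv2.imread("pics/top0.png")
cv2.imwrite("pics/c.png",cv2.resize(im[165:230,425:490],None,fx=9,fy=9,interpolation=cv2.INTER_CUBIC))
im=cv2.imread("pics/scene0.png")
cv2.imwrite("pics/d.png",cv2.resize(im[80:230,220:400],None,fx=4,fy=4,interpolation=cv2.INTER_CUBIC))
E
```

```text
bin [0.53713614 0.00813668 1.70927285] [[-0.36 -0.66]
 [-0.29  0.12]
 [-0.77  0.21]
 [ 0.22  0.09]
 [ 0.56  0.49]
 [ 0.64 -0.32]]
balance [ 0.54492499 -0.16674175  0.09437975] [[-1.36 -0.86]
 [ 1.16 -1.83]
 [ 1.55  0.8 ]
 [-1.21  1.6 ]]
```

View pics/c.png

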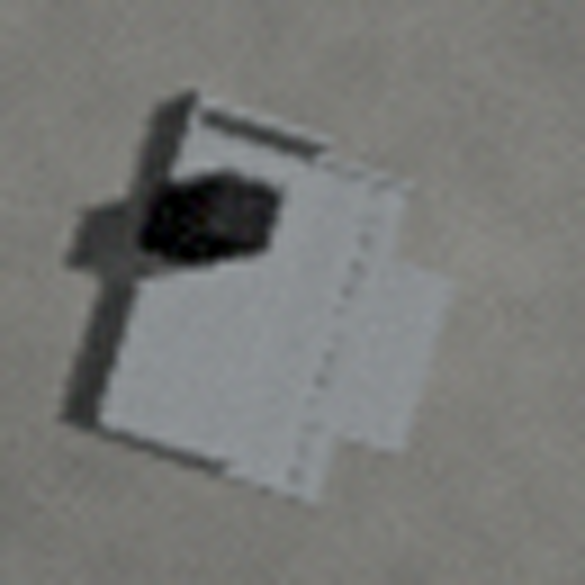

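View pics/d.png

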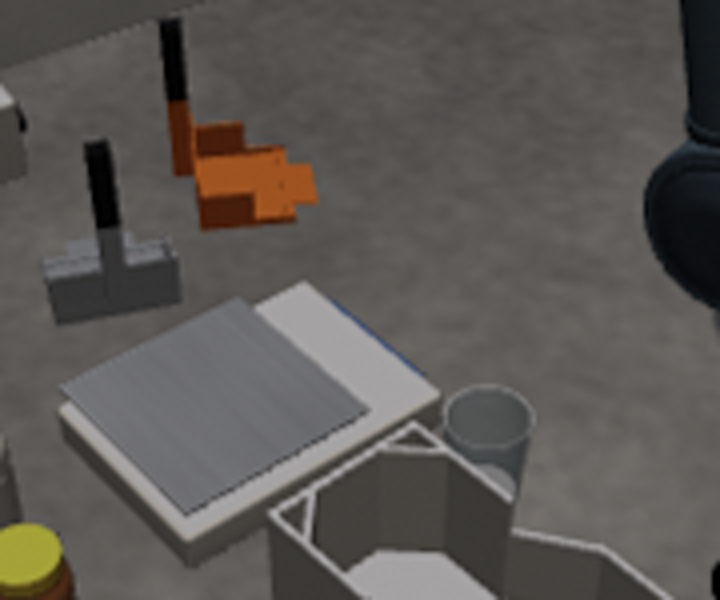

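Run:
```python
from bench import ctrl
from h import *
i=ctrl.camera_info("top")
a=np.array([(450,280),(405,452),(412,188),(315,500),(195,95),(98,425),(65,420)])
px=(a+.5)/9-.5+[425,165]
m=[(.058,.032,.001),(.058,-.032,.001),(.034,.058,.004),(.034,-.058,.004),(-.0575,.058,.0575),(-.0575,-.058,.0575),(-.0575,-.058,0)]
x,r=fitpose(m,px,i,[.5,-.43,-1.8],0);print("scoop origin",x,r.round(2))
c,s=np.cos(x[2]),np.sin(x[2]);g=x[:2]-.068*np.array([c,s]);print("grip",g)
p=proj([g[0],g[1],.19],i)[0];print("handle top px in c",((p-[425,165])+.5)*9)
b=np.array([(40,165),(234,150),(252,348),(54,362)])
px=(b+.5)/3.3-.5+[330,110]
m=[(.09,.09,.068),(.09,-.09,.068),(-.09,-.09,.068),(-.09,.09,.068)]
x,r=fitpose(m,px,i,[.5,-.17,0],0);print("balance",x,r.round(2))
B=np.array([.53713614,.00813668]);y=1.70927
ex=np.array([np.cos(y),np.sin(y)]);ey=np.array([-ex[1],ex[0]])
print("bar",B+.36*ex,"ex",ex)
P=np.load("pics/topP.npy");z=np.load("pics/top0.npz")["p"]
hsv=cv2.cvtColor(z,cv2.COLOR_RGB2HSV);m=(hsv[...,0]>105)&(hsv[...,0]<125)&(hsv[...,1]>120)
m[:182]=0;m[227:]=0;m[:,:180]=0;m[:,210:]=0
q=P[m];q=q[(q[:,2]>.08)&(q[:,2]<.11)];q=q-[B[0],B[1],.022];u=np.c_[q[:,:2]@ex,q[:,:2]@ey,q[:,2]]
k=u[:,0]>.35;print(k.sum(),np.median(u[k],0),np.percentile(u[k],[5,95],0))
```

```text
scoop origin [ 0.51593371 -0.42848388 -1.85636925] [[ 0.13 -0.32]
 [-0.43  0.29]
 [-0.44 -0.43]
 [ 0.19  0.7 ]
 [ 0.55 -0.68]
 [ 0.64 -0.23]
 [-0.7   0.86]]
grip [ 0.5350898  -0.36323785]
handle top px in c [243.35860278 214.9441777 ]
balance [ 0.54539387 -0.1692819   0.08822462] [[-0.93 -0.57]
 [ 0.7  -0.31]
 [ 0.57  0.27]
 [-0.41  0.6 ]]
bar [0.48744478 0.3646907 ] ex [-0.13803156  0.99042783]
172 [0.35997155 0.0007245  0.07253616] [[ 0.35475107 -0.05536523  0.06798711]
 [ 0.36538634  0.05740499  0.07697834]]
```

```bash
cat >> h.py <<'E'
def rel(pos,rpy=None,Rt=None,st=None):
    from bench import ctrl
    s=st or ctrl.state();R0=R.from_euler("xyz",s["ee_rot"])
    if Rt is None: Rt=R.from_euler("xyz",rpy)
    sh=R0.inv().apply(np.asarray(pos)-s["tcp_pos"])
    rv=np.degrees((R0.inv()*Rt).as_rotvec())
    return dict(x=round(sh[0],4),y=round(sh[1],4),z=round(sh[2],4),rx=round(rv[0],2),ry=round(rv[1],2),rz=round(rv[2],2))
E
python3 - <<'E'
from h import *
print(rel([.35,-.3,.30],[np.pi,0,.1385+np.pi]))
print(rel([.487,.365,.25],[np.pi,0,.1385+np.pi]))
E
```

```text
{'x': np.float64(0.1805), 'y': np.float64(-0.2255), 'z': np.float64(-0.1126), 'rx': np.float64(-0.0), 'ry': np.float64(-0.12), 'rz': np.float64(-161.59)}
{'x': np.float64(0.5983), 'y': np.float64(-0.7606), 'z': np.float64(-0.0617), 'rx': np.float64(-0.0), 'ry': np.float64(-0.12), 'rz': np.float64(-161.59)}
```

play_rows(steps=[{"x": 0.0, "y": 0.0, "z": -0.04, "rz": -7, "gripper": 0.5}, {"x": 0.03, "y": -0.03, "z": -0.08, "rz": -14, "gripper": 0.5}, {"x": 0.06, "y": -0.06, "z": -0.11, "rz": -21, "gripper": 0.5}, {"x": 0.09, "y": -0.09, "z": -0.11, "rz": -28, "gripper": 0.5}, {"x": 0.11, "y": -0.12, "z": -0.11, "rz": -35, "gripper": 0.5}, {"x": 0.13, "y": -0.15, "z": -0.11, "rz": -42, "gripper": 0.5}, {"x": 0.15, "y": -0.18, "z": -0.11, "rz": -49, "gripper": 0.5}, {"x": 0.17, "y": -0.21, "z": -0.11, "rz": -56, "gripper": 0.5}, {"x": 0.19, "y": -0.24, "z": -0.11, "rz": -63, "gripper": 0.5}, {"x": 0.21, "y": -0.27, "z": -0.11, "rz": -70, "gripper": 0.5}])

```text
schema error: expected keys rx, ry, rz, x, y, z, gripper
```

Run:
```python
from h import *
from bench import ctrl
s=ctrl.state();print(s["qpos"],s["tcp_pos"],s["ee_rot"],s["width"])
print(rel([.487,.365,.25],[np.pi,0,.1385+np.pi]))
```

```text
[-1.28510484e+00  2.45658004e-01  1.55869653e+00 -5.35722473e-05
  1.33872473e+00 -1.74096956e-01] [ 0.28829798 -0.58202875  0.18701588] [-3.14011948e+00 -2.06180254e-04  4.59800656e-01] 0.09402387074596537
{'x': np.float64(0.5983), 'y': np.float64(-0.7606), 'z': np.float64(-0.0617), 'rx': np.float64(-0.0), 'ry': np.float64(-0.12), 'rz': np.float64(-161.59)}
```

play_rows(steps=[{"x": 0.0, "y": 0.0, "z": -0.04, "rx": 0, "ry": 0, "rz": -7, "gripper": 0.5}, {"x": 0.03, "y": -0.03, "z": -0.08, "rx": 0, "ry": 0, "rz": -14, "gripper": 0.5}, {"x": 0.06, "y": -0.06, "z": -0.11, "rx": 0, "ry": 0, "rz": -21, "gripper": 0.5}, {"x": 0.08, "y": -0.09, "z": -0.11, "rx": 0, "ry": 0, "rz": -28, "gripper": 0.5}, {"x": 0.1, "y": -0.12, "z": -0.11, "rx": 0, "ry": 0, "rz": -35, "gripper": 0.5}, {"x": 0.12, "y": -0.15, "z": -0.11, "rx": 0, "ry": 0, "rz": -42, "gripper": 0.5}, {"x": 0.14, "y": -0.18, "z": -0.11, "rx": 0, "ry": 0, "rz": -49, "gripper": 0.5}, {"x": 0.16, "y": -0.21, "z": -0.11, "rx": 0, "ry": 0, "rz": -56, "gripper": 0.5}, {"x": 0.19, "y": -0.24, "z": -0.11, "rx": 0, "ry": 0, "rz": -63, "gripper": 0.5}, {"x": 0.21, "y": -0.27, "z": -0.11, "rx": 0, "ry": 0, "rz": -70, "gripper": 0.5}])

```text
t: 0.98
tcp_pos: [0.3569, -0.2449, 0.2972]
ee_rot: [3.141, -0.002, 1.687]
force: [0.2, -0.3, -0.4]
width: 0.0469
```

Run:
```python
from h import *
from bench import ctrl
s=ctrl.state();print(s["qpos"],s["tcp_pos"],s["ee_rot"],s["width"])
print(rel([.487,.365,.25],[np.pi,0,.1385+np.pi]))
```

```text
[-8.65221712e-01 -3.65303512e-01  1.94412403e+00  1.07578137e-03
  1.56411816e+00 -9.81866087e-01] [ 0.35694476 -0.24488377  0.29720312] [ 3.14144581e+00 -1.71681407e-03  1.68743292e+00] 0.04690035039685885
{'x': np.float64(0.5905), 'y': np.float64(0.2001), 'z': np.float64(0.0482), 'rx': np.float64(0.08), 'ry': np.float64(-0.07), 'rz': np.float64(-91.25)}
```

play_rows(steps=[{"x": 0.05, "y": 0.017, "z": 0, "rx": 0, "ry": 0, "rz": -8, "gripper": 0.5}, {"x": 0.09, "y": 0.03, "z": 0, "rx": 0, "ry": 0, "rz": -14, "gripper": 0.5}, {"x": 0.13, "y": 0.044, "z": 0, "rx": 0, "ry": 0, "rz": -20, "gripper": 0.5}, {"x": 0.17, "y": 0.058, "z": 0, "rx": 0, "ry": 0, "rz": -27, "gripper": 0.5}, {"x": 0.21, "y": 0.07, "z": 0, "rx": 0, "ry": 0, "rz": -34, "gripper": 0.5}, {"x": 0.25, "y": 0.085, "z": 0, "rx": 0, "ry": 0, "rz": -40, "gripper": 0.5}, {"x": 0.29, "y": 0.098, "z": 0, "rx": 0, "ry": 0, "rz": -46, "gripper": 0.5}, {"x": 0.33, "y": 0.112, "z": 0, "rx": 0, "ry": 0, "rz": -52, "gripper": 0.5}, {"x": 0.37, "y": 0.125, "z": 0, "rx": 0, "ry": 0, "rz": -59, "gripper": 0.5}, {"x": 0.41, "y": 0.14, "z": 0, "rx": 0, "ry": 0, "rz": -65, "gripper": 0.5}])

```text
t: 1.82
tcp_pos: [0.4436, 0.1627, 0.2979]
ee_rot: [3.14, -0.0, 2.828]
force: [1.6, -1.2, -0.3]
width: 0.0472
```

Run:
```python
from h import *
from bench import ctrl
s=ctrl.state();print(s["qpos"],s["tcp_pos"],s["ee_rot"],s["width"])
print(rel([.487,.365,.17],[np.pi,0,.1385+np.pi]))
```

```text
[ 1.09913691e-01 -2.59793497e-01  1.86144284e+00  1.57262809e-03
  1.53941041e+00 -1.14761853e+00] [0.4436358  0.16271325 0.2978633 ] [ 3.13994061e+00 -1.59648902e-04  2.82827975e+00] 0.04723314846502008
{'x': np.float64(0.0211), 'y': np.float64(0.2056), 'z': np.float64(0.1282), 'rx': np.float64(0.1), 'ry': np.float64(0.01), 'rz': np.float64(-25.89)}
```

play_rows(steps=[{"x": 0.004, "y": 0.04, "z": 0, "rx": 0, "ry": 0, "rz": -6, "gripper": 0.5}, {"x": 0.008, "y": 0.08, "z": 0.01, "rx": 0, "ry": 0, "rz": -13, "gripper": 0.5}, {"x": 0.012, "y": 0.12, "z": 0.02, "rx": 0, "ry": 0, "rz": -19, "gripper": 0.5}, {"x": 0.016, "y": 0.16, "z": 0.03, "rx": 0, "ry": 0, "rz": -26, "gripper": 0.5}, {"x": 0.02, "y": 0.19, "z": 0.05, "rx": 0, "ry": 0, "rz": -26, "gripper": 0.5}, {"x": 0.021, "y": 0.205, "z": 0.08, "rx": 0, "ry": 0, "rz": -25.9, "gripper": 0.5}, {"x": 0.021, "y": 0.205, "z": 0.11, "rx": 0, "ry": 0, "rz": -25.9, "gripper": 0.5}, {"x": 0.021, "y": 0.2056, "z": 0.128, "rx": 0, "ry": 0, "rz": -25.9, "gripper": 0.5}, {"x": 0.021, "y": 0.2056, "z": 0.128, "rx": 0, "ry": 0, "rz": -25.9, "gripper": 0.5}])

```text
t: 2.57
tcp_pos: [0.4838, 0.3639, 0.1643]
ee_rot: [-3.14, -0.009, -3.002]
force: [-0.2, -0.7, -0.5]
width: 0.0469
```

Run:
```python
from h import *
from bench import ctrl
s=ctrl.state();print(s["qpos"],s["tcp_pos"],s["ee_rot"],s["width"])
i=ctrl.camera_info("wrist");p,d=ctrl.get_image("wrist");im=p[:,:,::-1].copy()
ex=np.array([-.138,.9904,0]);ey=np.array([-.9904,-.138,0]);B=np.array([.5371,.0081,.022])
for t in np.linspace(-.05,.05,6):
    u=proj(B+.36*ex+t*ey+[0,0,.068],i)[0];cv2.circle(im,tuple(int(k) for k in u),3,(0,255,255),-1)
cv2.imwrite("pics/w1.png",im)
print(rel([.487,.365,.093],[np.pi,0,.1385+np.pi]))
```

```text
[ 4.57139055e-01  1.69920921e-01  1.68948186e+00  1.32924675e-03
  1.29134736e+00 -1.25353554e+00] [0.48376639 0.36386886 0.16427984] [-3.13994641 -0.00909822 -3.00209437] 0.04692476291799413
{'x': np.float64(-0.0021), 'y': np.float64(0.0004), 'z': np.float64(0.0744), 'rx': np.float64(-0.01), 'ry': np.float64(-0.28), 'rz': np.float64(0.03)}
```

View pics/w1.png

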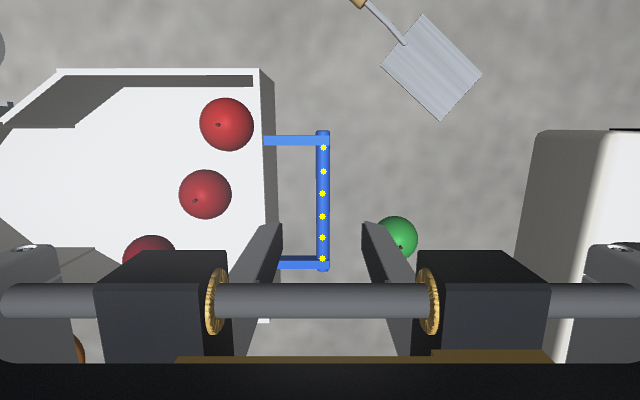

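play_rows(steps=[{"x": -0.001, "y": 0, "z": 0.03, "rx": 0, "ry": 0, "rz": 0, "gripper": 0.5}, {"x": -0.002, "y": 0, "z": 0.055, "rx": 0, "ry": -0.3, "rz": 0, "gripper": 0.5}, {"x": -0.002, "y": 0, "z": 0.073, "rx": 0, "ry": -0.3, "rz": 0, "gripper": 0.5}, {"x": -0.002, "y": 0, "z": 0.073, "rx": 0, "ry": -0.3, "rz": 0, "gripper": 0.5}, {"x": -0.002, "y": 0, "z": 0.073, "rx": 0, "ry": -0.3, "rz": 0, "gripper": 0.95}, {"x": -0.002, "y": 0, "z": 0.073, "rx": 0, "ry": -0.3, "rz": 0, "gripper": 0.95}, {"x": -0.002, "y": 0, "z": 0.073, "rx": 0, "ry": -0.3, "rz": 0, "gripper": 0.95}, {"x": -0.002, "y": 0, "z": 0.073, "rx": 0, "ry": -0.3, "rz": 0, "gripper": 0.95}, {"x": -0.002, "y": 0, "z": 0.073, "rx": 0, "ry": -0.3, "rz": 0, "gripper": 0.95}, {"x": -0.002, "y": 0, "z": 0.073, "rx": 0, "ry": -0.3, "rz": 0, "gripper": 0.95}], force=50)

```text
t: 3.45
tcp_pos: [0.4874, 0.3648, 0.0952]
ee_rot: [3.141, 0.002, -3.003]
force: [0.1, 0.4, -0.2]
width: 0.0105
```

Run:
```python
from h import *
from bench import ctrl
s=ctrl.state();print(s["qpos"],s["tcp_pos"],s["ee_rot"],s["width"],s["force"])
ex=np.array([-.138,.9904,0]);
# arc, tool turned with bin by fraction
def bar(a): return (.36*np.cos(a)-.068*np.sin(a))*ex+[0,0,.36*np.sin(a)+.068*np.cos(a)]
R0=R.from_euler("xyz",s["ee_rot"]);ey=np.array([-.9904,-.138,0])
for a in np.linspace(0,.45,16)[1:]:
    d=bar(a)-bar(0); sh=R0.inv().apply(d)
    print(round(a,3),sh.round(4),np.degrees((R0.inv()*R.from_rotvec(-ey*a)*R0).as_rotvec()).round(1))
```

```text
[ 4.56623386e-01  2.47038213e-01  1.73426205e+00 -3.87934338e-04
  1.15870830e+00 -1.25308844e+00] [0.48735799 0.36475001 0.09522872] [ 3.14143571e+00  1.61591173e-03 -3.00252219e+00] 0.010514489216440841 [ 0.07338842  0.43506505 -0.16350242]
0.03 [-0.     -0.0022 -0.0108] [-1.7 -0.   0. ]
0.06 [-0.     -0.0047 -0.0215] [-3.4 -0.   0. ]
0.09 [-0.     -0.0076 -0.0321] [-5.2 -0.   0. ]
0.12 [-0.0001 -0.0107 -0.0426] [-6.9 -0.   0. ]
0.15 [-0.0001 -0.0142 -0.053 ] [-8.6 -0.   0. ]
0.18 [-0.0001 -0.018  -0.0634] [-10.3  -0.    0. ]
0.21 [-0.0001 -0.0221 -0.0736] [-12.  -0.   0.]
0.24 [-0.0001 -0.0265 -0.0836] [-13.8  -0.    0. ]
0.27 [-0.0001 -0.0312 -0.0936] [-15.5  -0.    0. ]
0.3 [-1.000e-04 -3.620e-02 -1.034e-01] [-17.2  -0.    0. ]
0.33 [-0.0002 -0.0414 -0.113 ] [-18.9  -0.    0. ]
0.36 [-0.0002 -0.047  -0.1225] [-20.6  -0.    0. ]
0.39 [-0.0002 -0.0529 -0.1318] [-22.3  -0.    0. ]
0.42 [-0.0002 -0.059  -0.1409] [-24.1  -0.    0. ]
0.45 [-0.0002 -0.0654 -0.1498] [-25.8  -0.    0. ]
```

play_rows(steps=[{"x": 0, "y": -0.0022, "z": -0.0108, "rx": -1.7, "ry": 0, "rz": 0, "gripper": 0.95}, {"x": 0, "y": -0.0047, "z": -0.0215, "rx": -3.4, "ry": 0, "rz": 0, "gripper": 0.95}, {"x": 0, "y": -0.0076, "z": -0.0321, "rx": -5.2, "ry": 0, "rz": 0, "gripper": 0.95}, {"x": 0, "y": -0.0107, "z": -0.0426, "rx": -6.9, "ry": 0, "rz": 0, "gripper": 0.95}, {"x": 0, "y": -0.0142, "z": -0.053, "rx": -8.6, "ry": 0, "rz": 0, "gripper": 0.95}, {"x": 0, "y": -0.018, "z": -0.0634, "rx": -10.3, "ry": 0, "rz": 0, "gripper": 0.95}, {"x": 0, "y": -0.0221, "z": -0.0736, "rx": -12, "ry": 0, "rz": 0, "gripper": 0.95}, {"x": 0, "y": -0.0265, "z": -0.0836, "rx": -13.8, "ry": 0, "rz": 0, "gripper": 0.95}])

```text
t: 4.12
tcp_pos: [0.491, 0.3384, 0.1798]
ee_rot: [2.899, 0.002, -3.002]
force: [0.5, 0.2, -0.3]
width: 0.0044
```

Run:
```python
from h import *
from bench import ctrl
s=ctrl.state();print(s["qpos"],s["tcp_pos"],s["ee_rot"],s["width"],s["force"])
ex=np.array([-.138,.9904,0]);B=np.array([.5371,.0081,.022])
R0=R.from_euler("xyz",s["ee_rot"]);ey=np.array([-.9904,-.138,0])
gp=s["tcp_pos"]+R0.apply([0,0,.003])-B
a0=np.arctan2(gp[2],gp@ex)-np.arctan2(.068+.0085,.36);print("angle",a0)
tcp0=np.array([.48736,.36475,.09523])
Rs=R.from_euler("xyz",[3.14144,.0016,-3.0025])
def bar(a): return (.36*np.cos(a)-.068*np.sin(a))*ex+[0,0,.36*np.sin(a)+.068*np.cos(a)]
for a in list(np.linspace(.25,.45,8))+[.46]:
    Rt=R.from_rotvec(-ey*a)*Rs
    P=tcp0+Rs.apply([0,0,.0052])+bar(a)-bar(0)-Rt.apply([0,0,.0052])
    print(round(a,3),rel(P,Rt=Rt,st=s))
```

```text
[ 0.29131207  0.06872963  1.78739729  0.25205922  1.25532888 -1.49422627] [0.49096759 0.33843611 0.17976215] [ 2.89902086e+00  2.35751795e-03 -3.00209347e+00] 0.004420170618956373 [ 0.5107028   0.15296335 -0.29176774]
angle 0.22445182861745924
0.25 {'x': np.float64(-0.0001), 'y': np.float64(-0.0021), 'z': np.float64(-0.0028), 'rx': np.float64(-0.43), 'ry': np.float64(0.02), 'rz': np.float64(0.05)}
0.279 {'x': np.float64(-0.0001), 'y': np.float64(-0.0044), 'z': np.float64(-0.0131), 'rx': np.float64(-2.07), 'ry': np.float64(0.02), 'rz': np.float64(0.06)}
0.307 {'x': np.float64(-0.0001), 'y': np.float64(-0.007), 'z': np.float64(-0.0233), 'rx': np.float64(-3.71), 'ry': np.float64(0.02), 'rz': np.float64(0.06)}
0.336 {'x': np.float64(-0.0001), 'y': np.float64(-0.0099), 'z': np.float64(-0.0333), 'rx': np.float64(-5.34), 'ry': np.float64(0.02), 'rz': np.float64(0.06)}
0.364 {'x': np.float64(-0.0001), 'y': np.float64(-0.0131), 'z': np.float64(-0.0433), 'rx': np.float64(-6.98), 'ry': np.float64(0.02), 'rz': np.float64(0.07)}
0.393 {'x': np.float64(-0.0001), 'y': np.float64(-0.0166), 'z': np.float64(-0.0533), 'rx': np.float64(-8.62), 'ry': np.float64(0.02), 'rz': np.float64(0.07)}
0.421 {'x': np.float64(-0.0002), 'y': np.float64(-0.0203), 'z': np.float64(-0.0631), 'rx': np.float64(-10.26), 'ry': np.float64(0.01), 'rz': np.float64(0.07)}
0.45 {'x': np.float64(-0.0002), 'y': np.float64(-0.0244), 'z': np.float64(-0.0727), 'rx': np.float64(-11.89), 'ry': np.float64(0.01), 'rz': np.float64(0.08)}
0.46 {'x': np.float64(-0.0002), 'y': np.float64(-0.0258), 'z': np.float64(-0.0761), 'rx': np.float64(-12.47), 'ry': np.float64(0.01), 'rz': np.float64(0.08)}
```

Run:
```python
from h import *
from bench import ctrl
for n in ["top","wrist","scene"]:
    p,d=ctrl.get_image(n);np.savez(f"pics/{n}1.npz",p=p,d=d)
    im=p[:,:,::-1]
    if n=="top": im=cv2.resize(im[130:260,150:330],None,fx=4,fy=4)
    if n=="scene": im=cv2.resize(im[150:350,270:520],None,fx=3,fy=3)
    cv2.imwrite(f"pics/{n}1.png",im)
print(ctrl.state()["width"])
```

```text
0.004728019290802346
```

View pics/scene1.png

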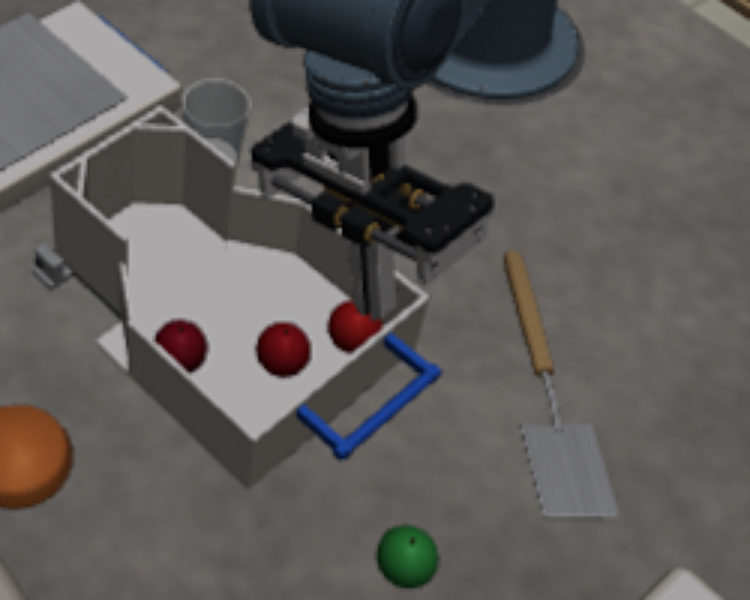

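View pics/wrist1.png

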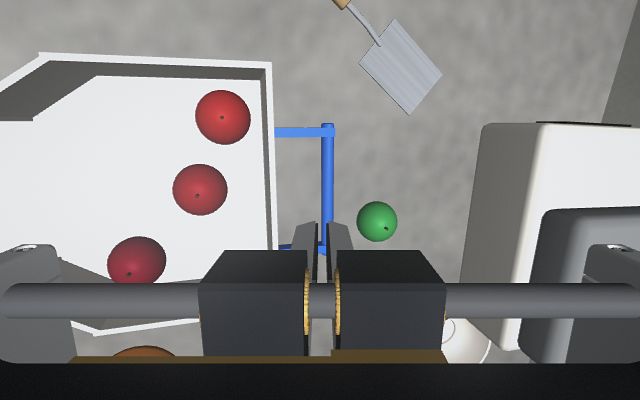

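Run:
```python
from h import *
from bench import ctrl
s=ctrl.state();i=ctrl.camera_info("wrist");R0=R.from_euler("xyz",s["ee_rot"])
for t in [[0,0,.022],[0,0,0],[0,0,-.03],[.008,0,.022],[-.008,0,.022]]:
    print(t,proj(s["tcp_pos"]+R0.apply(t),i)[0].round(1))
print(R0.inv().apply(i["eye"]-s["tcp_pos"]),ctrl.nose_length)
d=np.load("pics/wrist1.npz")["d"];P=cloud(d,i)
for uv in [(310,228),(337,228),(329,150),(329,200),(329,240),(300,248),(300,131)]:
    print(uv,P[uv[1],uv[0]].round(4),R0.inv().apply(P[uv[1],uv[0]]-s["tcp_pos"]).round(4))
```

```text
[0, 0, 0.022] [323.3 217.4]
[0, 0, 0] [323.5 227.2]
[0, 0, -0.03] [323.8 244.3]
[0.008, 0, 0.022] [323.3 206.5]
[-0.008, 0, 0.022] [323.3 228.1]
[ 0.06491832 -0.0013281  -0.19541756] 0.022
(310, 228) [0.4842 0.3224 0.2068] [ 0.0094 -0.0076 -0.0298]
(337, 228) [0.4819 0.3363 0.2113] [ 0.0098  0.0071 -0.0309]
(329, 150) [0.4464 0.3589 0.0928] [0.0422 0.0054 0.0906]
(329, 200) [0.4921 0.3658 0.0918] [-0.004   0.0057  0.0918]
(329, 240) [0.4846 0.3288 0.2236] [ 0.0081  0.0025 -0.0447]
(300, 248) [0.4851 0.312  0.2349] [ 0.0099 -0.0111 -0.0597]
(300, 131) [0.4334 0.3307 0.0936] [ 0.059  -0.0198  0.0835]
```

View pics/top1.png

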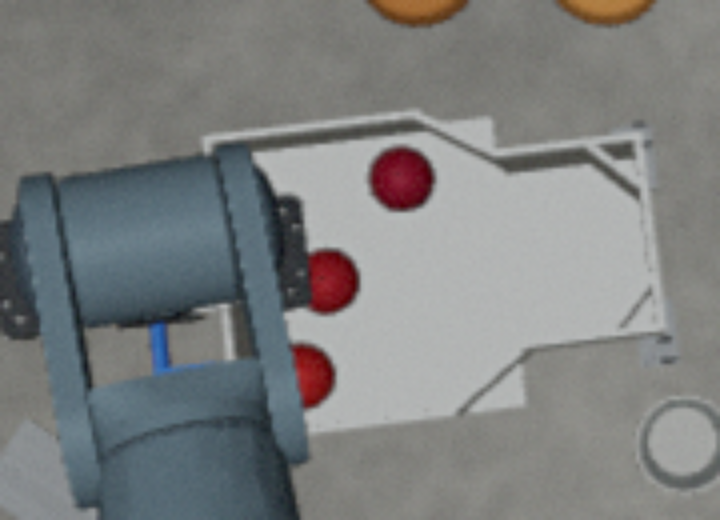

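Run:
```python
from h import *
from bench import ctrl
s=ctrl.state();i=ctrl.camera_info("wrist");R0=R.from_euler("xyz",s["ee_rot"])
z=np.load("pics/wrist1.npz");P=cloud(z["d"],i)
cv2.imwrite("pics/e.png",cv2.resize(z["p"][180:300,240:400,::-1],None,fx=5,fy=5,interpolation=cv2.INTER_CUBIC))
for v in range(205,262,4):
    print(v,[R0.inv().apply(P[v,u]-s["tcp_pos"]).round(3).tolist() for u in (305,312,323,334,342)])
z=np.load("pics/wrist0.npz")
```

```text
205 [[-0.032, -0.022, 0.183], [-0.033, -0.013, 0.186], [-0.009, 0.0, 0.093], [-0.035, 0.015, 0.193], [-0.035, 0.025, 0.193]]
209 [[-0.037, -0.022, 0.183], [-0.038, -0.013, 0.185], [-0.013, 0.0, 0.092], [-0.04, 0.015, 0.193], [-0.04, 0.025, 0.195]]
213 [[-0.043, -0.022, 0.184], [-0.043, -0.013, 0.186], [-0.017, 0.0, 0.093], [-0.045, 0.015, 0.193], [-0.046, 0.025, 0.195]]
217 [[-0.048, -0.022, 0.184], [-0.048, -0.013, 0.185], [-0.021, 0.0, 0.093], [-0.051, 0.015, 0.193], [-0.051, 0.025, 0.196]]
221 [[-0.053, -0.022, 0.185], [0.009, -0.007, -0.016], [-0.025, 0.0, 0.092], [-0.056, 0.015, 0.193], [-0.057, 0.025, 0.195]]
225 [[0.01, -0.011, -0.025], [0.01, -0.007, -0.025], [-0.029, 0.0, 0.093], [0.009, 0.006, -0.024], [0.009, 0.01, -0.025]]
229 [[0.009, -0.01, -0.031], [0.01, -0.006, -0.032], [-0.033, 0.0, 0.092], [0.009, 0.006, -0.03], [0.009, 0.01, -0.031]]
233 [[0.009, -0.01, -0.038], [0.009, -0.006, -0.038], [-0.037, 0.0, 0.093], [0.009, 0.005, -0.038], [0.009, 0.009, -0.037]]
237 [[0.009, -0.01, -0.044], [0.009, -0.006, -0.044], [-0.04, 0.0, 0.092], [0.01, 0.005, -0.045], [0.009, 0.009, -0.044]]
241 [[0.01, -0.009, -0.05], [0.009, -0.006, -0.05], [-0.044, 0.0, 0.091], [0.009, 0.005, -0.049], [0.01, 0.009, -0.05]]
245 [[0.01, -0.009, -0.055], [0.01, -0.006, -0.055], [-0.048, 0.0, 0.091], [0.009, 0.005, -0.055], [0.009, 0.008, -0.055]]
249 [[0.009, -0.009, -0.06], [0.009, -0.006, -0.06], [-0.053, 0.0, 0.092], [0.009, 0.004, -0.059], [0.009, 0.008, -0.059]]
253 [[0.033, -0.005, -0.12], [0.01, -0.005, -0.066], [-0.057, 0.0, 0.093], [0.01, 0.004, -0.065], [0.033, 0.004, -0.12]]
257 [[0.033, -0.005, -0.123], [0.01, -0.005, -0.069], [-0.103, 0.001, 0.189], [0.01, 0.004, -0.069], [0.033, 0.004, -0.123]]
261 [[0.033, -0.005, -0.125], [0.01, -0.005, -0.073], [-0.11, 0.001, 0.19], [0.01, 0.004, -0.073], [0.033, 0.004, -0.125]]
```

View pics/e.png

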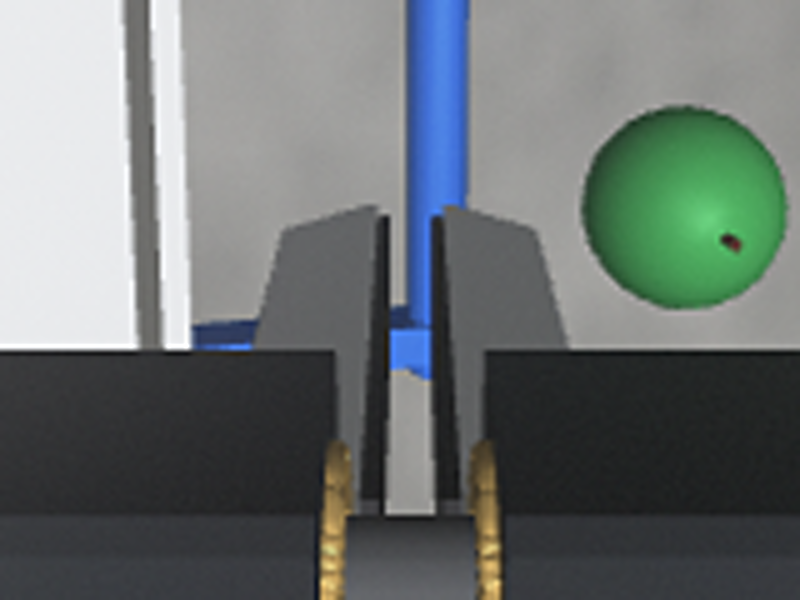

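Run:
```python
from h import *
from bench import ctrl
s=ctrl.state();R0=R.from_euler("xyz",s["ee_rot"])
i=ctrl.camera_info("scene");z=np.load("pics/scene1.npz");P=cloud(z["d"],i)
for v in range(228,264,2):
    print(v,[R0.inv().apply(P[v,u]-s["tcp_pos"]).round(3).tolist() for u in (390,392,394,396)])
print("proj tip",proj(s["tcp_pos"]+R0.apply([0,0,.022]),i),proj(s["tcp_pos"]+R0.apply([0,0,-.018]),i))
cv2.imwrite("pics/f.png",cv2.resize(z["p"][200:290,340:460,::-1],None,fx=6,fy=6,interpolation=cv2.INTER_CUBIC))
```

```text
228 [[-0.031, 0.022, -0.131], [-0.029, 0.025, -0.131], [-0.024, 0.026, -0.128], [-0.024, 0.033, -0.132]]
230 [[-0.032, 0.022, -0.126], [-0.029, 0.025, -0.126], [-0.023, 0.025, -0.121], [-0.005, 0.014, -0.103]]
232 [[-0.005, -0.004, -0.088], [-0.008, 0.005, -0.095], [-0.008, 0.01, -0.097], [-0.004, 0.013, -0.097]]
234 [[-0.007, -0.003, -0.083], [-0.008, 0.004, -0.088], [-0.009, 0.011, -0.093], [-0.005, 0.013, -0.091]]
236 [[-0.007, -0.003, -0.078], [-0.006, 0.002, -0.079], [-0.007, 0.009, -0.085], [-0.006, 0.014, -0.086]]
238 [[-0.006, -0.005, -0.069], [-0.002, -0.002, -0.068], [-0.008, 0.009, -0.079], [-0.006, 0.014, -0.08]]
240 [[-0.007, -0.004, -0.064], [-0.003, -0.002, -0.063], [-0.007, 0.009, -0.072], [-0.008, 0.015, -0.076]]
242 [[-0.007, -0.005, -0.057], [-0.002, -0.003, -0.056], [-0.005, 0.006, -0.063], [-0.008, 0.015, -0.07]]
244 [[-0.007, -0.005, -0.052], [-0.001, -0.004, -0.048], [-0.006, 0.006, -0.057], [-0.008, 0.014, -0.063]]
246 [[-0.007, -0.006, -0.045], [-0.003, -0.003, -0.044], [-0.007, 0.007, -0.053], [-0.008, 0.015, -0.058]]
248 [[-0.007, -0.006, -0.039], [-0.003, -0.004, -0.037], [-0.006, 0.006, -0.045], [-0.006, 0.012, -0.049]]
250 [[-0.005, -0.009, -0.029], [-0.004, -0.003, -0.032], [-0.008, 0.007, -0.041], [-0.007, 0.013, -0.043]]
252 [[-0.008, -0.006, -0.027], [-0.005, -0.002, -0.027], [-0.008, 0.007, -0.035], [-0.008, 0.013, -0.038]]
254 [[0.07, -0.082, 0.084], [-0.006, -0.002, -0.021], [-0.009, 0.007, -0.028], [-0.01, 0.014, -0.033]]
256 [[0.069, -0.081, 0.09], [0.071, -0.076, 0.089], [-0.008, 0.006, -0.02], [0.084, -0.073, 0.096]]
258 [[0.064, -0.077, 0.092], [0.07, -0.075, 0.095], [0.073, -0.071, 0.094], [0.08, -0.07, 0.099]]
260 [[0.063, -0.076, 0.098], [0.064, -0.071, 0.095], [0.069, -0.068, 0.097], [0.05, -0.043, 0.067]]
262 [[0.058, -0.072, 0.099], [0.062, -0.069, 0.1], [0.043, -0.043, 0.069], [0.048, -0.041, 0.071]]
proj tip [[395.14183678 266.01525972]] [[394.36110993 253.93609311]]
```

View pics/f.png

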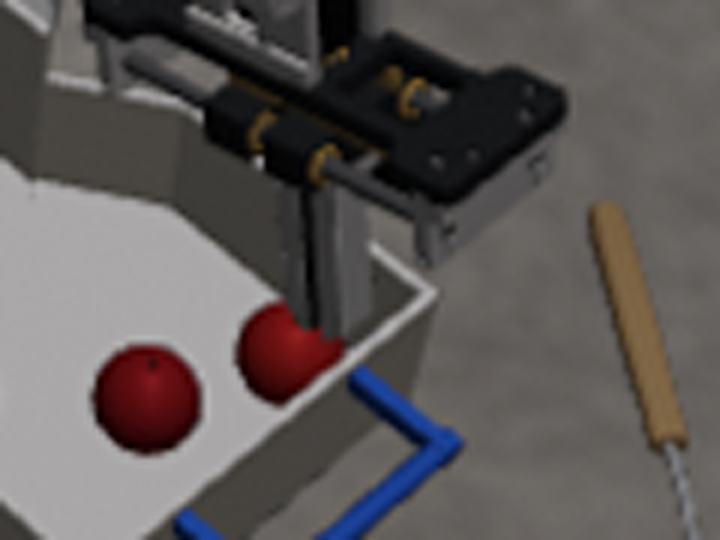

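Run:
```python
from h import *
print(rel([.487,.3648,.13],[np.pi,0,.1385+np.pi]))
print(rel([.487,.3648,.053],[np.pi,0,.1385+np.pi]))
```

```text
{'x': np.float64(0.0011), 'y': np.float64(0.0145), 'z': np.float64(0.0547), 'rx': np.float64(13.79), 'ry': np.float64(0.2), 'rz': np.float64(-0.02)}
{'x': np.float64(0.0013), 'y': np.float64(-0.0039), 'z': np.float64(0.1294), 'rx': np.float64(13.79), 'ry': np.float64(0.2), 'rz': np.float64(-0.02)}
```

play_rows(steps=[{"x": 0.001, "y": 0.005, "z": 0.01, "rx": 7, "ry": 0, "rz": 0, "gripper": 0.5}, {"x": 0.001, "y": 0.0145, "z": 0.03, "rx": 13.8, "ry": 0.2, "rz": 0, "gripper": 0.5}, {"x": 0.001, "y": 0.0145, "z": 0.054, "rx": 13.8, "ry": 0.2, "rz": 0, "gripper": 0.5}, {"x": 0.001, "y": 0.0145, "z": 0.054, "rx": 13.8, "ry": 0.2, "rz": 0, "gripper": 0.5}, {"x": 0.001, "y": 0.0145, "z": 0.054, "rx": 13.8, "ry": 0.2, "rz": 0, "gripper": 0.5}, {"x": 0.001, "y": 0.0085, "z": 0.08, "rx": 13.8, "ry": 0.2, "rz": 0, "gripper": 0.5}, {"x": 0.001, "y": 0.0025, "z": 0.105, "rx": 13.8, "ry": 0.2, "rz": 0, "gripper": 0.5}, {"x": 0.0013, "y": -0.0039, "z": 0.129, "rx": 13.8, "ry": 0.2, "rz": 0, "gripper": 0.5}, {"x": 0.0013, "y": -0.0039, "z": 0.129, "rx": 13.8, "ry": 0.2, "rz": 0, "gripper": 0.5}])

```text
t: 5.02
tcp_pos: [0.4844, 0.3621, 0.0494]
ee_rot: [-3.139, -0.008, -3.005]
force: [-0.4, -0.6, -0.1]
width: 0.0472
```

play_rows(steps=[{"x": 0, "y": 0, "z": 0, "rx": 0, "ry": 0, "rz": 0, "gripper": 0.95}, {"x": 0, "y": 0, "z": 0, "rx": 0, "ry": 0, "rz": 0, "gripper": 0.95}, {"x": 0, "y": 0, "z": 0, "rx": 0, "ry": 0, "rz": 0, "gripper": 0.95}, {"x": 0, "y": 0, "z": 0, "rx": 0, "ry": 0, "rz": 0, "gripper": 0.95}, {"x": 0, "y": 0, "z": 0, "rx": 0, "ry": 0, "rz": 0, "gripper": 0.95}, {"x": 0, "y": 0, "z": 0, "rx": 0, "ry": 0, "rz": 0, "gripper": 0.95}, {"x": 0, "y": 0, "z": 0, "rx": 0, "ry": 0, "rz": 0, "gripper": 0.95}, {"x": 0, "y": 0, "z": 0, "rx": 0, "ry": 0, "rz": 0, "gripper": 0.95}])

```text
t: 5.68
tcp_pos: [0.4851, 0.3647, 0.0509]
ee_rot: [3.139, -0.004, -3.005]
force: [-0.4, 7.9, 0.7]
width: 0.0106
```

Run:
```python
from h import *
from bench import ctrl
s=ctrl.state();print(s["qpos"],s["tcp_pos"],s["ee_rot"],s["width"],s["force"],s["t"])
ex=np.array([-.138,.9904,0]);ey=np.array([-.9904,-.138,0])
R0=R.from_euler("xyz",s["ee_rot"])
def bar(a): return (.36*np.cos(a)-.068*np.sin(a))*ex+[0,0,.36*np.sin(a)+.068*np.cos(a)]
for a in np.linspace(0,.45,16)[1:]:
    Rt=R.from_rotvec(-ey*a)*R0
    P=s["tcp_pos"]+R0.apply([0,0,-.037])+bar(a)-bar(0)-Rt.apply([0,0,-.037])
    print(round(a,3),{k:float(v) for k,v in rel(P,Rt=Rt,st=s).items()})
```

```text
[ 0.45631026  0.30487125  1.75441804  0.00394429  1.0857609  -1.25248928] [0.48511675 0.36471598 0.05091708] [ 3.1393677  -0.00437692 -3.00542959] 0.01057212304219745 [-0.40927268  7.87530919  0.68116253] 5.6833
0.03 {'x': 0.0, 'y': -0.0011, 'z': -0.0108, 'rx': -1.72, 'ry': 0.0, 'rz': -0.01}
0.06 {'x': 0.0001, 'y': -0.0025, 'z': -0.0215, 'rx': -3.44, 'ry': 0.01, 'rz': -0.02}
0.09 {'x': 0.0001, 'y': -0.0042, 'z': -0.0322, 'rx': -5.16, 'ry': 0.01, 'rz': -0.02}
0.12 {'x': 0.0002, 'y': -0.0062, 'z': -0.0429, 'rx': -6.88, 'ry': 0.02, 'rz': -0.03}
0.15 {'x': 0.0002, 'y': -0.0086, 'z': -0.0535, 'rx': -8.59, 'ry': 0.02, 'rz': -0.04}
0.18 {'x': 0.0003, 'y': -0.0112, 'z': -0.064, 'rx': -10.31, 'ry': 0.02, 'rz': -0.05}
0.21 {'x': 0.0003, 'y': -0.0142, 'z': -0.0744, 'rx': -12.03, 'ry': 0.03, 'rz': -0.05}
0.24 {'x': 0.0003, 'y': -0.0175, 'z': -0.0847, 'rx': -13.75, 'ry': 0.03, 'rz': -0.06}
0.27 {'x': 0.0004, 'y': -0.0211, 'z': -0.095, 'rx': -15.47, 'ry': 0.04, 'rz': -0.07}
0.3 {'x': 0.0004, 'y': -0.025, 'z': -0.1051, 'rx': -17.19, 'ry': 0.04, 'rz': -0.08}
0.33 {'x': 0.0004, 'y': -0.0292, 'z': -0.1151, 'rx': -18.91, 'ry': 0.04, 'rz': -0.08}
0.36 {'x': 0.0005, 'y': -0.0337, 'z': -0.1249, 'rx': -20.63, 'ry': 0.05, 'rz': -0.09}
0.39 {'x': 0.0005, 'y': -0.0385, 'z': -0.1347, 'rx': -22.34, 'ry': 0.05, 'rz': -0.1}
0.42 {'x': 0.0005, 'y': -0.0436, 'z': -0.1442, 'rx': -24.06, 'ry': 0.06, 'rz': -0.11}
0.45 {'x': 0.0006, 'y': -0.049, 'z': -0.1536, 'rx': -25.78, 'ry': 0.06, 'rz': -0.11}
```

play_rows(steps=[{"x": 0, "y": 0, "z": 0, "rx": 0, "ry": 0, "rz": 0, "gripper": 0.98}, {"x": 0, "y": 0, "z": 0, "rx": 0, "ry": 0, "rz": 0, "gripper": 0.98}, {"x": 0, "y": 0, "z": 0, "rx": 0, "ry": 0, "rz": 0, "gripper": 0.98}, {"x": 0, "y": -0.0011, "z": -0.0108, "rx": -1.7, "ry": 0, "rz": 0, "gripper": 0.98}, {"x": 0, "y": -0.0025, "z": -0.0215, "rx": -3.4, "ry": 0, "rz": 0, "gripper": 0.98}], force=60)

```text
t: 6.1
tcp_pos: [0.4853, 0.3628, 0.0711]
ee_rot: [3.078, -0.004, -3.005]
force: [3.4, 5.1, -10.5]
width: 0.0105
```

Run:
```python
from h import *
from bench import ctrl
s=ctrl.state();print(s["tcp_pos"],s["ee_rot"],s["width"],s["force"],s["t"])
np.save("lift0.npy",np.r_[.48511675,.36471598,.05091708,3.1393677,-.00437692,-3.00542959])
ex=np.array([-.138,.9904,0]);ey=np.array([-.9904,-.138,0])
L=np.load("lift0.npy");R0=R.from_euler("xyz",L[3:])
def bar(a): return (.36*np.cos(a)-.068*np.sin(a))*ex+[0,0,.36*np.sin(a)+.068*np.cos(a)]
for a in np.linspace(.09,.45,13):
    Rt=R.from_rotvec(-ey*a)*R0
    P=L[:3]+R0.apply([0,0,-.037])+bar(a)-bar(0)-Rt.apply([0,0,-.037])
    print(round(a,3),{k:float(v) for k,v in rel(P,Rt=Rt,st=s).items()})
```

```text
[0.48532851 0.36280224 0.07109476] [ 3.07769705 -0.00420302 -3.00526238] 0.010472816560706259 [  3.41154566   5.06542874 -10.51888446] 6.1
0.09 {'x': -0.0, 'y': -0.0015, 'z': -0.0122, 'rx': -1.62, 'ry': 0.02, 'rz': -0.01}
0.12 {'x': 0.0, 'y': -0.0029, 'z': -0.0229, 'rx': -3.34, 'ry': 0.03, 'rz': -0.02}
0.15 {'x': 0.0001, 'y': -0.0046, 'z': -0.0336, 'rx': -5.06, 'ry': 0.03, 'rz': -0.03}
0.18 {'x': 0.0001, 'y': -0.0066, 'z': -0.0443, 'rx': -6.78, 'ry': 0.03, 'rz': -0.03}
0.21 {'x': 0.0001, 'y': -0.009, 'z': -0.0549, 'rx': -8.5, 'ry': 0.04, 'rz': -0.04}
0.24 {'x': 0.0002, 'y': -0.0116, 'z': -0.0654, 'rx': -10.22, 'ry': 0.04, 'rz': -0.05}
0.27 {'x': 0.0002, 'y': -0.0146, 'z': -0.0758, 'rx': -11.94, 'ry': 0.05, 'rz': -0.06}
0.3 {'x': 0.0003, 'y': -0.0179, 'z': -0.0862, 'rx': -13.65, 'ry': 0.05, 'rz': -0.06}
0.33 {'x': 0.0003, 'y': -0.0214, 'z': -0.0964, 'rx': -15.37, 'ry': 0.05, 'rz': -0.07}
0.36 {'x': 0.0003, 'y': -0.0253, 'z': -0.1065, 'rx': -17.09, 'ry': 0.06, 'rz': -0.08}
0.39 {'x': 0.0003, 'y': -0.0295, 'z': -0.1165, 'rx': -18.81, 'ry': 0.06, 'rz': -0.08}
0.42 {'x': 0.0004, 'y': -0.034, 'z': -0.1264, 'rx': -20.53, 'ry': 0.07, 'rz': -0.09}
0.45 {'x': 0.0004, 'y': -0.0388, 'z': -0.1361, 'rx': -22.25, 'ry': 0.07, 'rz': -0.1}
```

Now it holds (10.5 N down). Keep lifting.

play_rows(steps=[{"x": 0, "y": -0.0015, "z": -0.0122, "rx": -1.6, "ry": 0, "rz": 0, "gripper": 0.98}, {"x": 0, "y": -0.0029, "z": -0.0229, "rx": -3.3, "ry": 0, "rz": 0, "gripper": 0.98}, {"x": 0, "y": -0.0046, "z": -0.0336, "rx": -5.1, "ry": 0, "rz": 0, "gripper": 0.98}, {"x": 0, "y": -0.0066, "z": -0.0443, "rx": -6.8, "ry": 0, "rz": 0, "gripper": 0.98}, {"x": 0, "y": -0.009, "z": -0.0549, "rx": -8.5, "ry": 0, "rz": 0, "gripper": 0.98}, {"x": 0, "y": -0.0116, "z": -0.0654, "rx": -10.2, "ry": 0, "rz": 0, "gripper": 0.98}, {"x": 0, "y": -0.0146, "z": -0.0758, "rx": -11.9, "ry": 0, "rz": 0, "gripper": 0.98}, {"x": 0, "y": -0.0179, "z": -0.0862, "rx": -13.7, "ry": 0, "rz": 0, "gripper": 0.98}, {"x": 0, "y": -0.0214, "z": -0.0964, "rx": -15.4, "ry": 0, "rz": 0, "gripper": 0.98}, {"x": 0, "y": -0.0253, "z": -0.1065, "rx": -17.1, "ry": 0, "rz": 0, "gripper": 0.98}])

```text
t: 6.93
tcp_pos: [0.4898, 0.3322, 0.1757]
ee_rot: [2.775, -0.004, -3.006]
force: [3.1, 8.2, -6.8]
width: 0.0106
```

Run:
```python
from h import *
from bench import ctrl
s=ctrl.state();print(s["qpos"],s["tcp_pos"],s["ee_rot"],s["width"],s["force"],s["t"])
ex=np.array([-.138,.9904,0]);ey=np.array([-.9904,-.138,0])
L=np.load("lift0.npy");R0=R.from_euler("xyz",L[3:])
def bar(a): return (.36*np.cos(a)-.068*np.sin(a))*ex+[0,0,.36*np.sin(a)+.068*np.cos(a)]
for a in [.37,.39,.41,.43,.45,.46]:
    Rt=R.from_rotvec(-ey*a)*R0
    P=L[:3]+R0.apply([0,0,-.037])+bar(a)-bar(0)-Rt.apply([0,0,-.037])
    print(round(a,3),{k:float(v) for k,v in rel(P,Rt=Rt,st=s).items()})
```

```text
[ 0.21691357  0.05234879  1.83341663  0.38583336  1.25229807 -1.61065833] [0.48975407 0.33216304 0.17569942] [ 2.77518006 -0.00408473 -3.00559731] 0.010640173478847156 [ 3.10721835  8.17678996 -6.8384889 ] 6.9333
0.37 {'x': 0.0001, 'y': -0.0013, 'z': -0.0041, 'rx': -0.33, 'ry': 0.08, 'rz': -0.08}
0.39 {'x': 0.0001, 'y': -0.002, 'z': -0.0113, 'rx': -1.48, 'ry': 0.09, 'rz': -0.09}
0.41 {'x': 0.0001, 'y': -0.0029, 'z': -0.0184, 'rx': -2.62, 'ry': 0.09, 'rz': -0.09}
0.43 {'x': 0.0002, 'y': -0.0039, 'z': -0.0256, 'rx': -3.77, 'ry': 0.09, 'rz': -0.1}
0.45 {'x': 0.0002, 'y': -0.0051, 'z': -0.0327, 'rx': -4.92, 'ry': 0.1, 'rz': -0.1}
0.46 {'x': 0.0002, 'y': -0.0057, 'z': -0.0363, 'rx': -5.49, 'ry': 0.1, 'rz': -0.1}
```

play_rows(steps=[{"x": 0, "y": -0.0013, "z": -0.0041, "rx": -0.3, "ry": 0, "rz": 0, "gripper": 0.98}, {"x": 0, "y": -0.002, "z": -0.0113, "rx": -1.5, "ry": 0, "rz": 0, "gripper": 0.98}, {"x": 0, "y": -0.0029, "z": -0.0184, "rx": -2.6, "ry": 0, "rz": 0, "gripper": 0.98}, {"x": 0, "y": -0.0039, "z": -0.0256, "rx": -3.8, "ry": 0, "rz": 0, "gripper": 0.98}, {"x": 0, "y": -0.0051, "z": -0.0327, "rx": -4.9, "ry": 0, "rz": 0, "gripper": 0.98}, {"x": 0, "y": -0.0054, "z": -0.035, "rx": -5.2, "ry": 0, "rz": 0, "gripper": 0.98}, {"x": 0, "y": -0.0054, "z": -0.035, "rx": -5.2, "ry": 0, "rz": 0, "gripper": 0.98}])

```text
t: 7.52
tcp_pos: [0.4919, 0.317, 0.205]
ee_rot: [2.679, -0.004, -3.008]
force: [6.6, 17.1, -11.7]
width: 0.0105
```

Run:
```python
from h import *
from bench import ctrl
s=ctrl.state();print(s["tcp_pos"],s["ee_rot"],s["width"],s["force"],s["t"])
ex=np.array([-.138,.9904,0]);B=np.array([.5371,.0081,.022])
R0=R.from_euler("xyz",s["ee_rot"]);L=np.load("lift0.npy");Rs=R.from_euler("xyz",L[3:])
g=lambda p,r:p+r.apply([0,0,-.037])-B
def ang(v): return np.arctan2(v[2],v@ex)
print("tip",ang(g(s["tcp_pos"],R0))-ang(g(L[:3],Rs)))
p,d=ctrl.get_image("scene");np.savez("pics/scene2.npz",p=p,d=d)
cv2.imwrite("pics/scene2.png",cv2.resize(p[150:350,250:500,::-1],None,fx=3,fy=3))
```

```text
[0.49187337 0.31704733 0.20503855] [ 2.67858829 -0.00396593 -3.00778466] 0.010511475808687212 [  6.58887548  17.08739455 -11.68677733] 7.5167
tip 0.45024720537706914
```

View pics/scene2.png

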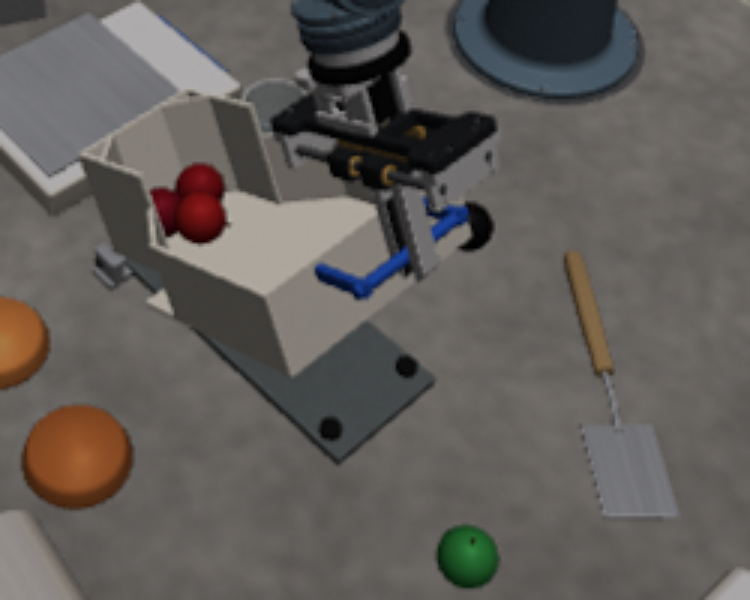

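play_rows(steps=[{"x": 0, "y": 0, "z": 0, "rx": 0, "ry": 0, "rz": 0, "gripper": 0.55}, {"x": 0, "y": 0, "z": 0, "rx": 0, "ry": 0, "rz": 0, "gripper": 0.55}, {"x": 0, "y": 0, "z": 0, "rx": 0, "ry": 0, "rz": 0, "gripper": 0.55}, {"x": 0, "y": 0, "z": 0, "rx": 0, "ry": 0, "rz": 0, "gripper": 0.55}, {"x": 0, "y": 0, "z": -0.01, "rx": 0, "ry": 0, "rz": 0, "gripper": 0.55}, {"x": 0, "y": 0, "z": -0.03, "rx": 0, "ry": 0, "rz": 0, "gripper": 0.55}, {"x": 0, "y": 0, "z": -0.06, "rx": 0, "ry": 0, "rz": 0, "gripper": 0.55}, {"x": 0, "y": 0, "z": -0.09, "rx": 0, "ry": 0, "rz": 0, "gripper": 0.55}, {"x": 0, "y": 0, "z": -0.12, "rx": 0, "ry": 0, "rz": 0, "gripper": 0.55}, {"x": 0, "y": 0, "z": -0.12, "rx": 0, "ry": 0, "rz": 0, "gripper": 0.55}])

```text
t: 8.4
tcp_pos: [0.5027, 0.2624, 0.32]
ee_rot: [2.68, 0.008, -3.01]
force: [1.2, 0.3, 1.2]
width: 0.0425
```

Run:
```python
from h import *
from bench import ctrl
s=ctrl.state();print(s["qpos"],s["tcp_pos"],s["ee_rot"],s["width"],s["force"],s["t"])
for n in ["scene","top"]:
    p,d=ctrl.get_image(n);np.savez(f"pics/{n}3.npz",p=p,d=d)
    sl=np.s_[150:350,250:500] if n=="scene" else np.s_[130:260,150:350]
    cv2.imwrite(f"pics/{n}3.png",cv2.resize(p[sl][:,:,::-1],None,fx=3,fy=3,interpolation=cv2.INTER_CUBIC))
```

```text
[ 0.03494904 -0.09705155  1.73600815  0.45978032  1.54581792 -1.69128968] [0.50268789 0.2623598  0.32000912] [ 2.68039117  0.0077916  -3.00977291] 0.042506284593560914 [1.21190661 0.27676193 1.17846868] 8.4
```

View pics/scene3.png

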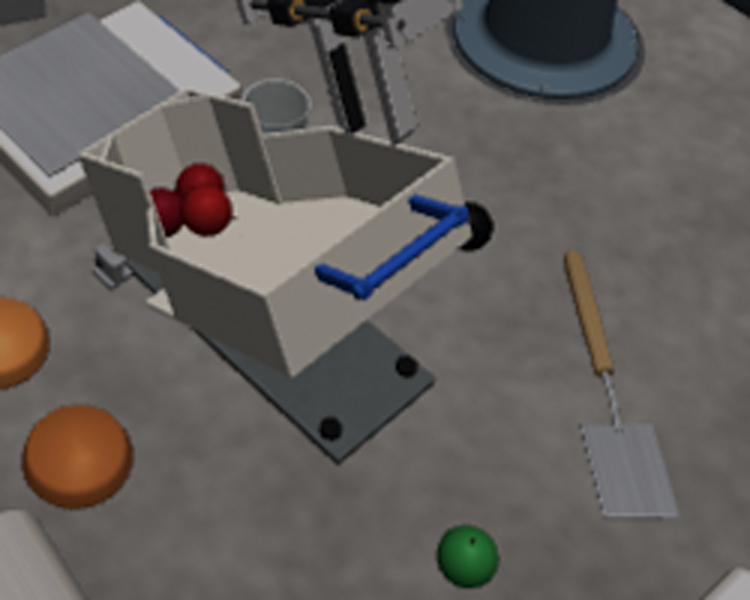

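View pics/top3.png

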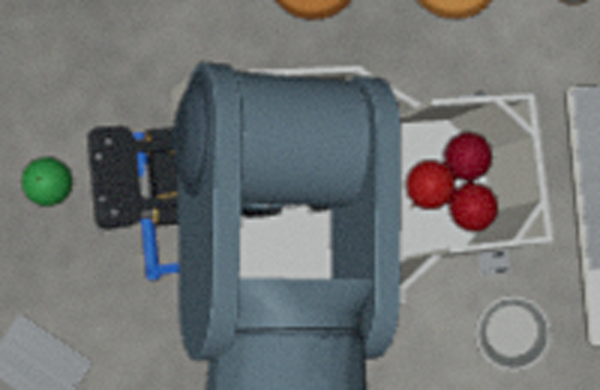

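Run:
```python
from h import *
print({k:float(v) for k,v in rel([.515,.0,.31],[np.pi,0,3.05]).items()})
print({k:float(v) for k,v in rel([.535,-.363,.27],[np.pi,0,2.856]).items()})
```

```text
{'x': 0.0204, 'y': -0.2374, 'z': -0.1133, 'rx': 26.34, 'ry': -2.99, 'rz': 12.63}
{'x': 0.0487, 'y': -0.5797, 'z': -0.239, 'rx': 26.06, 'ry': -5.56, 'rz': 23.55}
```

play_rows(steps=[{"x": 0.003, "y": -0.038, "z": -0.016, "rx": 2, "ry": -0.4, "rz": 1.7, "gripper": 0.3}, {"x": 0.006, "y": -0.077, "z": -0.032, "rx": 4, "ry": -0.8, "rz": 3.4, "gripper": 0.3}, {"x": 0.009, "y": -0.115, "z": -0.048, "rx": 6, "ry": -1.2, "rz": 5.1, "gripper": 0.3}, {"x": 0.012, "y": -0.154, "z": -0.064, "rx": 8, "ry": -1.6, "rz": 6.8, "gripper": 0.3}, {"x": 0.015, "y": -0.192, "z": -0.08, "rx": 10, "ry": -2, "rz": 8.5, "gripper": 0.3}, {"x": 0.018, "y": -0.23, "z": -0.096, "rx": 12, "ry": -2.5, "rz": 10.5, "gripper": 0.3}, {"x": 0.022, "y": -0.27, "z": -0.112, "rx": 14, "ry": -3, "rz": 12.5, "gripper": 0.3}, {"x": 0.026, "y": -0.308, "z": -0.128, "rx": 16, "ry": -3.5, "rz": 14.5, "gripper": 0.3}, {"x": 0.03, "y": -0.347, "z": -0.144, "rx": 18, "ry": -4, "rz": 16.5, "gripper": 0.3}, {"x": 0.033, "y": -0.385, "z": -0.16, "rx": 20, "ry": -4.4, "rz": 18.5, "gripper": 0.3}])

```text
t: 9.33
tcp_pos: [0.5217, -0.1524, 0.2844]
ee_rot: [3.036, -0.02, 2.943]
force: [0.1, 0.6, 0.2]
width: 0.0657
```

Run:
```python
from h import *
from bench import ctrl
s=ctrl.state();print(s["qpos"],s["tcp_pos"],s["ee_rot"],s["width"],s["force"],s["t"])
print({k:float(v) for k,v in rel([.535,-.363,.27],[np.pi,0,2.856]).items()})
```

```text
[-0.54497073 -0.04809696  1.70071854  0.09269929  1.54386288 -1.92158673] [ 0.52166438 -0.15235605  0.28443219] [ 3.03584299 -0.01992945  2.94342317] 0.06569658054659992 [0.08610558 0.58649028 0.16055004] 9.3333
{'x': -0.0548, 'y': -0.2042, 'z': -0.0083, 'rx': 6.01, 'ry': -1.4, 'rz': 4.94}
```

play_rows(steps=[{"x": -0.01, "y": -0.04, "z": -0.002, "rx": 1, "ry": -0.2, "rz": 1, "gripper": 0.3}, {"x": -0.02, "y": -0.08, "z": -0.004, "rx": 2.4, "ry": -0.5, "rz": 2, "gripper": 0.3}, {"x": -0.032, "y": -0.12, "z": -0.006, "rx": 4, "ry": -1, "rz": 3, "gripper": 0.3}, {"x": -0.043, "y": -0.16, "z": -0.008, "rx": 6, "ry": -1.4, "rz": 4.9, "gripper": 0.3}, {"x": -0.052, "y": -0.195, "z": -0.008, "rx": 6, "ry": -1.4, "rz": 4.9, "gripper": 0.3}, {"x": -0.055, "y": -0.204, "z": -0.008, "rx": 6, "ry": -1.4, "rz": 4.9, "gripper": 0.3}, {"x": -0.055, "y": -0.204, "z": -0.008, "rx": 6, "ry": -1.4, "rz": 4.9, "gripper": 0.3}])

```text
t: 9.92
tcp_pos: [0.5342, -0.3639, 0.2669]
ee_rot: [3.139, -0.004, 2.854]
force: [-0.4, 0.1, -1.0]
width: 0.0657
```

Run:
```python
from h import *
from bench import ctrl
s=ctrl.state();print(s["qpos"],s["tcp_pos"],s["ee_rot"],s["width"],s["t"])
i=ctrl.camera_info("wrist");p,d=ctrl.get_image("wrist");np.savez("pics/w4.npz",p=p,d=d)
im=p[:,:,::-1].copy()
o=np.array([.5159,-.4285]);y=-1.8564;c,sn=np.cos(y),np.sin(y)
def S(x,yy,z): return [o[0]+c*x-sn*yy,o[1]+sn*x+c*yy,z]
for a in [(.058,.032,.001),(.058,-.032,.001),(.034,.058,.004),(.034,-.058,.004),(-.0575,.058,.0575),(-.0575,-.058,.0575)]+[(-.068+j,k,.19) for j in(-.01,.01) for k in (-.01,.01)]:
    u=proj(S(*a),i)[0];cv2.circle(im,tuple(int(round(k)) for k in u),2,(0,0,255),-1)
cv2.imwrite("pics/w4.png",im)
for n in ["top"]:
    p,d=ctrl.get_image(n);np.savez(f"pics/{n}4.npz",p=p,d=d)
    cv2.imwrite(f"pics/{n}4.png",cv2.resize(p[130:260,150:350][:,:,::-1],None,fx=4,fy=4,interpolation=cv2.INTER_CUBIC))
```

```text
[-7.73110075e-01  1.87564384e-01  1.48097653e+00  9.69659109e-05
  1.47768683e+00 -2.05667742e+00] [ 0.53424278 -0.36391251  0.26691281] [ 3.13934278 -0.00405358  2.85435899] 0.06566776339939834 9.9167
```

View pics/w4.png

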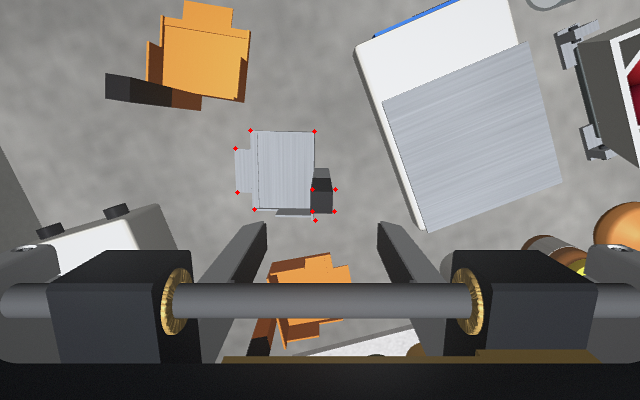

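View pics/top4.png

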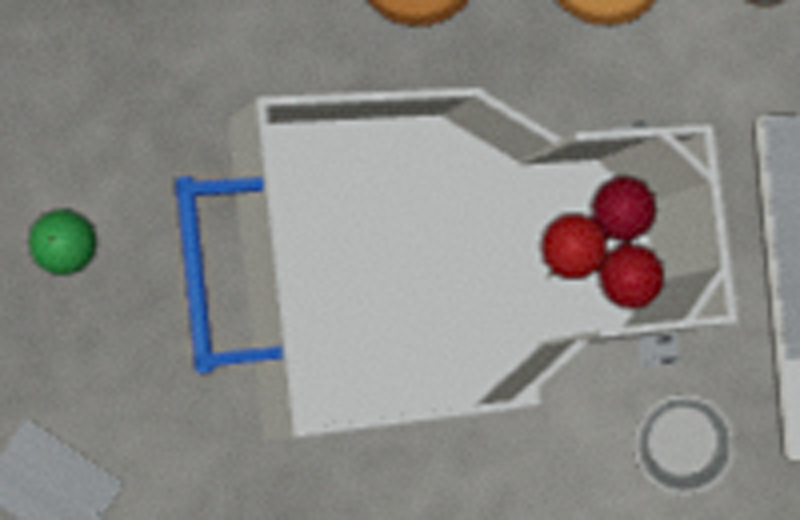

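Run:
```python
from h import *
print({k:float(v) for k,v in rel([.5351,-.3632,.118],[np.pi,0,2.856]).items()})
```

```text
{'x': -0.0009, 'y': -0.0018, 'z': 0.1505, 'rx': 0.1, 'ry': -0.12, 'rz': 0.07}
```

play_rows(steps=[{"x": -0.001, "y": -0.001, "z": 0.03, "rx": 0.1, "ry": -0.1, "rz": 0, "gripper": 0.3}, {"x": -0.001, "y": -0.001, "z": 0.06, "rx": 0.1, "ry": -0.1, "rz": 0, "gripper": 0.3}, {"x": -0.001, "y": -0.001, "z": 0.09, "rx": 0.1, "ry": -0.1, "rz": 0, "gripper": 0.3}, {"x": -0.001, "y": -0.001, "z": 0.12, "rx": 0.1, "ry": -0.1, "rz": 0, "gripper": 0.3}, {"x": -0.001, "y": -0.001, "z": 0.14, "rx": 0.1, "ry": -0.1, "rz": 0, "gripper": 0.3}, {"x": -0.001, "y": -0.001, "z": 0.15, "rx": 0.1, "ry": -0.1, "rz": 0, "gripper": 0.3}, {"x": -0.001, "y": -0.001, "z": 0.15, "rx": 0.1, "ry": -0.1, "rz": 0, "gripper": 0.3}])

```text
t: 10.6
tcp_pos: [0.5345, -0.3596, 0.116]
ee_rot: [3.139, -0.005, 2.859]
force: [0.5, 0.1, -0.3]
width: 0.0656
```

play_rows(steps=[{"x": 0, "y": 0, "z": 0, "rx": 0, "ry": 0, "rz": 0, "gripper": 0.9}, {"x": 0, "y": 0, "z": 0, "rx": 0, "ry": 0, "rz": 0, "gripper": 0.9}, {"x": 0, "y": 0, "z": 0, "rx": 0, "ry": 0, "rz": 0, "gripper": 0.9}, {"x": 0, "y": 0, "z": 0, "rx": 0, "ry": 0, "rz": 0, "gripper": 0.9}, {"x": 0, "y": 0, "z": 0, "rx": 0, "ry": 0, "rz": 0, "gripper": 0.9}, {"x": 0, "y": 0, "z": 0, "rx": 0, "ry": 0, "rz": 0, "gripper": 0.9}, {"x": 0, "y": 0, "z": 0, "rx": 0, "ry": 0, "rz": 0, "gripper": 0.9}, {"x": 0, "y": 0, "z": 0, "rx": 0, "ry": 0, "rz": 0, "gripper": 0.9}, {"x": 0, "y": 0, "z": 0, "rx": 0, "ry": 0, "rz": 0, "gripper": 0.9}, {"x": 0, "y": 0, "z": 0, "rx": 0, "ry": 0, "rz": 0, "gripper": 0.9}], force=60)

```text
t: 11.43
tcp_pos: [0.5346, -0.3602, 0.1165]
ee_rot: [3.14, -0.004, 2.859]
force: [-0.2, -1.8, 2.2]
width: 0.0197
```

Run:
```python
from h import *
from bench import ctrl
s=ctrl.state();print(s["qpos"],s["tcp_pos"],s["ee_rot"],s["width"],s["t"],s["force"])
# refit bin tilted from top4
i=ctrl.camera_info("top")
a=np.array([(262,100),(296,435),(712,127),(735,320),(183,185),(205,365)])
px=(a+.5)/4-.5+[150,130]
m=np.array([(.311,-.11,.08),(.311,.11,.08),(.001,-.07,.115),(.001,.07,.115),(.36,-.056,.068),(.36,.056,.068)])
def T(p):
    q=np.c_[np.cos(p[3])*m[:,0]-np.sin(p[3])*m[:,2],m[:,1],np.sin(p[3])*m[:,0]+np.cos(p[3])*m[:,2]]
    c,s_=np.cos(p[2]),np.sin(p[2]);return np.c_[c*q[:,0]-s_*q[:,1]+p[0],s_*q[:,0]+c*q[:,1]+p[1],q[:,2]+.022]
r=least_squares(lambda p:(proj(T(p),i)-px).ravel(),[.537,.008,1.709,.45]);print("bin",r.x,r.fun.reshape(-1,2).round(2))
# floor plane from top depth
z=np.load("pics/top4.npz");P=cloud(z["d"],i)
reg=P[165:225,225:275].reshape(-1,3);reg=reg[reg[:,2]<.25]
A=np.c_[reg[:,:2],np.ones(len(reg))];k,*_=np.linalg.lstsq(A,reg[:,2],rcond=None)
for _ in range(3):
    e=reg[:,2]-A@k;g=abs(e)<.008;k,*_=np.linalg.lstsq(A[g],reg[g,2],rcond=None)
print("floor grad",k,np.arctan(np.hypot(k[0],k[1])),np.arctan2(k[1],k[0]),g.sum(),e[g].std(),"z at hinge",k@[.5371,.0081,1])
hsv=cv2.cvtColor(z["p"],cv2.COLOR_RGB2HSV)
mm=((hsv[...,0]<8)|(hsv[...,0]>172))&(hsv[...,1]>140)
n,l,st,c=cv2.connectedComponentsWithStats(mm.astype(np.uint8));print([(c[j].round(1),st[j,4]) for j in range(1,n) if st[j,4]>100])
```

```text
[-7.68121874e-01  3.04165392e-01  1.62188868e+00 -6.92442628e-04
  1.21957577e+00 -2.05610215e+00] [ 0.53464512 -0.36019359  0.11648439] [ 3.14028359 -0.00387393  2.85901868] 0.01974611146214439 11.4333 [-0.22027237 -1.79967612  2.1549415 ]
bin [0.536293   0.00963529 1.71016742 0.45820199] [[-0.96 -0.68]
 [-0.06  0.49]
 [-0.24 -0.32]
 [ 0.31  0.59]
 [ 0.87  0.61]
 [ 0.07 -0.68]]
floor grad [-0.06758717  0.47721831  0.05895156] 0.44912848758471013 1.711487986336564 2976 0.0028194704236471917 z at hinge 0.026515960279383174
[(array([301.8, 190.8]), np.int32(543))]
```

```bash
cat >> h.py <<'E'
HX=np.array([.537,.0088,.022]);YB=1.7103;TB=.45
def binR(): return R.from_euler("z",YB)*R.from_euler("y",-TB)
GT=np.array([-.001,0,-.0385]) # scoop_grip in tool
def scoop_tcp(xp,gap,dl=0,yo=0,piv=True):
    """scoop mouth to nose; rear bottom edge at bin x=xp+.0575, height gap over floor; pitched back by dl"""
    Rb=binR();C=HX+Rb.apply([.006,0,.005])
    # pan axes in bin frame: x=-xb,y=-yb,z=zb, then pitch back (tip up): rotate about bin y by +dl? tip at -x goes up: rotation about +y by +dl sends -x to +z
    Rs=Rb*R.from_euler("y",dl)*R.from_euler("z",np.pi)
    E=C+Rb.apply([xp+.0575,yo,gap])
    pan=E-Rs.apply([-.0575,0,-.0025])
    grip=pan+Rs.apply([-.068,0,.1525])
    # tool: y=-sx, z=-sz, x=-sy
    M=Rs.as_matrix();Rt=R.from_matrix(np.c_[-M[:,1],-M[:,0],-M[:,2]])
    return grip-Rt.apply(GT),Rt,pan,Rs
def pan_now(s):
    R0=R.from_euler("xyz",s["ee_rot"]);M=R0.as_matrix()
    Rs=R.from_matrix(np.c_[-M[:,1],-M[:,0],-M[:,2]])
    g=s["tcp_pos"]+R0.apply(GT);pan=g+Rs.apply([.068,0,-.1525])
    b=binR().inv().apply(pan-HX)-[.006,0,.005]
    dl=(R.from_euler("z",0)*binR().inv()*Rs*R.from_euler("z",-np.pi)).as_rotvec()
    return pan,b,dl
def pr(d): print({k:float(v) for k,v in d.items()})
E
python3 - <<'E'
from h import *
p,Rt,pan,_=scoop_tcp(.185,.06);print(p,Rt.as_euler("xyz"),pan)
p,Rt,pan,_=scoop_tcp(.06,.0);print(p,Rt.as_euler("xyz"),pan)
p,Rt,pan,_=scoop_tcp(.06,.0,.65);print(p,Rt.as_euler("xyz"),pan)
from bench import ctrl
print(pan_now(ctrl.state()))
E
```

```text
[0.51455828 0.1614318  0.29808722] [ 2.69159265  0.         -3.00208898] [0.51716773 0.15003964 0.1658586 ]
[0.5265804  0.07581377 0.1896897 ] [ 2.69159265  0.         -3.00208898] [0.52918985 0.06442161 0.05746108]
[0.51619958 0.14974298 0.19231221] [-2.94159265  0.         -3.00208898] [0.52960618 0.06145666 0.09409413]
(array([ 0.5162623 , -0.42550899,  0.00239246]), array([-0.39920512,  0.0809276 ,  0.16316438]), array([-0.0914713 ,  0.44114743, -0.41565406]))
```

play_rows(steps=[{"x": 0, "y": 0, "z": -0.015, "rx": 0, "ry": 0, "rz": 0, "gripper": 0.9}, {"x": 0, "y": 0, "z": -0.04, "rx": 0, "ry": 0, "rz": 0, "gripper": 0.9}, {"x": 0, "y": 0, "z": -0.07, "rx": 0, "ry": 0, "rz": 0, "gripper": 0.9}, {"x": 0, "y": 0, "z": -0.1, "rx": 0, "ry": 0, "rz": 0, "gripper": 0.9}, {"x": 0, "y": 0, "z": -0.13, "rx": 0, "ry": 0, "rz": 0, "gripper": 0.9}, {"x": 0, "y": 0, "z": -0.16, "rx": 0, "ry": 0, "rz": 0, "gripper": 0.9}, {"x": 0, "y": 0, "z": -0.19, "rx": 0, "ry": 0, "rz": 0, "gripper": 0.9}, {"x": 0, "y": 0, "z": -0.22, "rx": 0, "ry": 0, "rz": 0, "gripper": 0.9}, {"x": 0, "y": 0, "z": -0.25, "rx": 0, "ry": 0, "rz": 0, "gripper": 0.9}, {"x": 0, "y": 0, "z": -0.26, "rx": 0, "ry": 0, "rz": 0, "gripper": 0.9}])

```text
t: 12.27
tcp_pos: [0.5363, -0.3611, 0.3827]
ee_rot: [-3.14, 0.003, 2.859]
force: [-0.2, -0.6, -1.1]
width: 0.0196
```

Run:
```python
from h import *
from bench import ctrl
s=ctrl.state();print(s["qpos"],s["tcp_pos"],s["ee_rot"],s["width"],s["t"],s["force"],s["wrist_torque"])
p,Rt,pan,_=scoop_tcp(.185,.06)
pr(rel([.53,-.1,.38],Rt=R.from_euler("xyz",[np.pi,0,3.1])))
pr(rel(p+[0,0,.05],Rt=Rt))
pr(rel(p,Rt=Rt))
p,d=ctrl.get_image("wrist");cv2.imwrite("pics/w5.png",p[:,:,::-1])
p,d=ctrl.get_image("scene");cv2.imwrite("pics/s5.png",p[:,:,::-1])
```

```text
[-7.67628946e-01  1.51009887e-01  1.31828815e+00  2.89102674e-05
  1.66905633e+00 -2.05615021e+00] [ 0.53634039 -0.36111395  0.38266295] [-3.14010736e+00  2.87772035e-03  2.85932261e+00] 0.01964692212708255 12.2667 [-0.20469949 -0.55805068 -1.06182395] [ 0.07250127 -0.16464273  0.01696618]
{'x': 0.0788, 'y': 0.249, 'z': 0.0021, 'rx': -0.1, 'ry': 0.15, 'rz': -13.79}
{'x': 0.1666, 'y': 0.4958, 'z': 0.0334, 'rx': -25.52, 'ry': 5.58, 'rz': -23.72}
{'x': 0.1667, 'y': 0.4959, 'z': 0.0834, 'rx': -25.52, 'ry': 5.58, 'rz': -23.72}
```

View pics/w5.png

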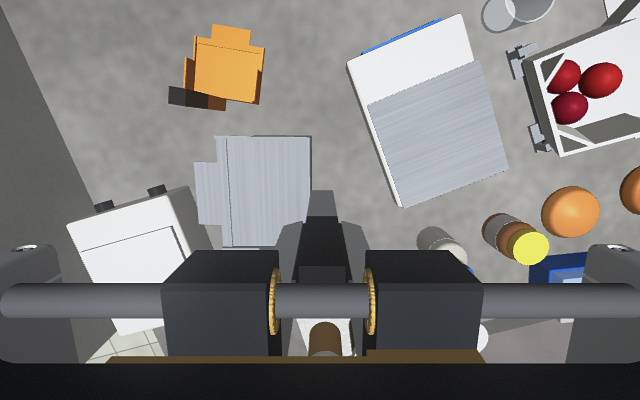

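View pics/s5.png

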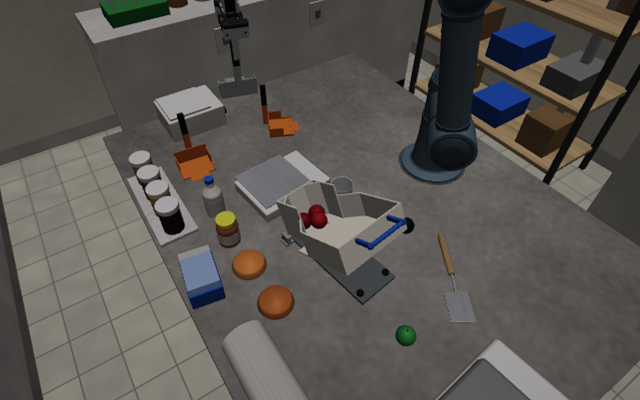

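play_rows(steps=[{"x": 0.01, "y": 0.03, "z": 0, "rx": 0, "ry": 0, "rz": -2, "gripper": 0.9}, {"x": 0.022, "y": 0.068, "z": 0, "rx": 0, "ry": 0, "rz": -4, "gripper": 0.9}, {"x": 0.034, "y": 0.106, "z": 0, "rx": 0, "ry": 0, "rz": -6, "gripper": 0.9}, {"x": 0.046, "y": 0.144, "z": 0, "rx": 0, "ry": 0, "rz": -8, "gripper": 0.9}, {"x": 0.058, "y": 0.18, "z": 0, "rx": -1, "ry": 0, "rz": -10, "gripper": 0.9}, {"x": 0.07, "y": 0.218, "z": 0, "rx": -3, "ry": 0.5, "rz": -12, "gripper": 0.9}, {"x": 0.083, "y": 0.256, "z": 0, "rx": -5, "ry": 1, "rz": -14, "gripper": 0.9}, {"x": 0.096, "y": 0.294, "z": 0, "rx": -8, "ry": 1.7, "rz": -16, "gripper": 0.9}, {"x": 0.11, "y": 0.332, "z": 0, "rx": -11, "ry": 2.4, "rz": -18, "gripper": 0.9}, {"x": 0.124, "y": 0.37, "z": 0.005, "rx": -15, "ry": 3.3, "rz": -20, "gripper": 0.9}])

```text
t: 13.2
tcp_pos: [0.5191, 0.0316, 0.3727]
ee_rot: [2.872, -0.013, -3.069]
force: [1.2, 0.1, -2.0]
width: 0.0202
```

Run:
```python
from h import *
from bench import ctrl
s=ctrl.state();print(s["qpos"],s["tcp_pos"],s["ee_rot"],s["width"],s["t"],s["force"])
p,Rt,pan,_=scoop_tcp(.185,.06)
pr(rel(p+[0,0,.05],Rt=Rt))
pr(rel(p,Rt=Rt))
```

```text
[-0.30313647 -0.12733587  1.63535291  0.24970792  1.74107995 -1.91581319] [0.51910692 0.03156603 0.37268008] [ 2.8716913  -0.01262345 -3.06877332] 0.020204274035640204 13.2 [ 1.17847792  0.10699193 -1.98971351]
{'x': -0.0052, 'y': 0.1186, 'z': 0.0583, 'rx': -10.29, 'ry': 0.67, 'rz': -3.84}
{'x': -0.0059, 'y': 0.1053, 'z': 0.1065, 'rx': -10.29, 'ry': 0.67, 'rz': -3.84}
```

play_rows(steps=[{"x": -0.002, "y": 0.04, "z": 0.01, "rx": -3, "ry": 0.2, "rz": -1, "gripper": 0.9}, {"x": -0.004, "y": 0.078, "z": 0.025, "rx": -6, "ry": 0.4, "rz": -2.5, "gripper": 0.9}, {"x": -0.005, "y": 0.11, "z": 0.045, "rx": -9, "ry": 0.6, "rz": -3.8, "gripper": 0.9}, {"x": -0.005, "y": 0.118, "z": 0.058, "rx": -10.3, "ry": 0.7, "rz": -3.8, "gripper": 0.9}, {"x": -0.006, "y": 0.112, "z": 0.08, "rx": -10.3, "ry": 0.7, "rz": -3.8, "gripper": 0.9}, {"x": -0.006, "y": 0.105, "z": 0.105, "rx": -10.3, "ry": 0.7, "rz": -3.8, "gripper": 0.9}, {"x": -0.006, "y": 0.105, "z": 0.106, "rx": -10.3, "ry": 0.7, "rz": -3.8, "gripper": 0.9}, {"x": -0.006, "y": 0.105, "z": 0.106, "rx": -10.3, "ry": 0.7, "rz": -3.8, "gripper": 0.9}])

```text
t: 13.87
tcp_pos: [0.5131, 0.1609, 0.2953]
ee_rot: [2.69, -0.007, -3.003]
force: [-0.1, 0.1, -1.0]
width: 0.0197
```

Run:
```python
from h import *
from bench import ctrl
s=ctrl.state();print(s["qpos"],s["tcp_pos"],s["ee_rot"],s["width"],s["t"],s["force"],s["wrist_torque"])
print(pan_now(s))
p,d=ctrl.get_image("wrist");np.savez("pics/w6.npz",p=p,d=d);cv2.imwrite("pics/w6.png",p[:,:,::-1])
p,d=ctrl.get_image("scene");np.savez("pics/s6.npz",p=p,d=d);cv2.imwrite("pics/s6.png",cv2.resize(p[100:300,230:480][:,:,::-1],None,fx=3,fy=3,interpolation=cv2.INTER_CUBIC))
p,d=ctrl.get_image("top");np.savez("pics/t6.npz",p=p,d=d);cv2.imwrite("pics/t6.png",cv2.resize(p[130:260,150:350][:,:,::-1],None,fx=4,fy=4,interpolation=cv2.INTER_CUBIC))
for x,g in [(.185,.01),(.165,.0),(.165,-.003)]:
    q,Rt,_,_=scoop_tcp(x,g);pr(rel(q,Rt=Rt))
```

```text
[-0.15154775 -0.08604841  1.76759435  0.42974194  1.6017492  -1.87660429] [0.51305164 0.16093613 0.29531916] [ 2.68982058 -0.00734377 -3.00309835] 0.019670363959776224 13.8667 [-0.1012061   0.13896022 -0.96100762] [-0.2554495  -0.21060173  0.03596461]
(array([0.51465532, 0.14963936, 0.16306633]), array([0.18374311, 0.00254367, 0.06000618]), array([ 0.00617   , -0.00177577, -0.00410863]))
{'x': 0.0008, 'y': 0.0001, 'z': 0.0518, 'rx': -0.02, 'ry': 0.09, 'rz': -0.03}
{'x': 0.0008, 'y': -0.0199, 'z': 0.0619, 'rx': -0.02, 'ry': 0.09, 'rz': -0.03}
{'x': 0.0008, 'y': -0.0199, 'z': 0.0649, 'rx': -0.02, 'ry': 0.09, 'rz': -0.03}
```

View pics/s6.png

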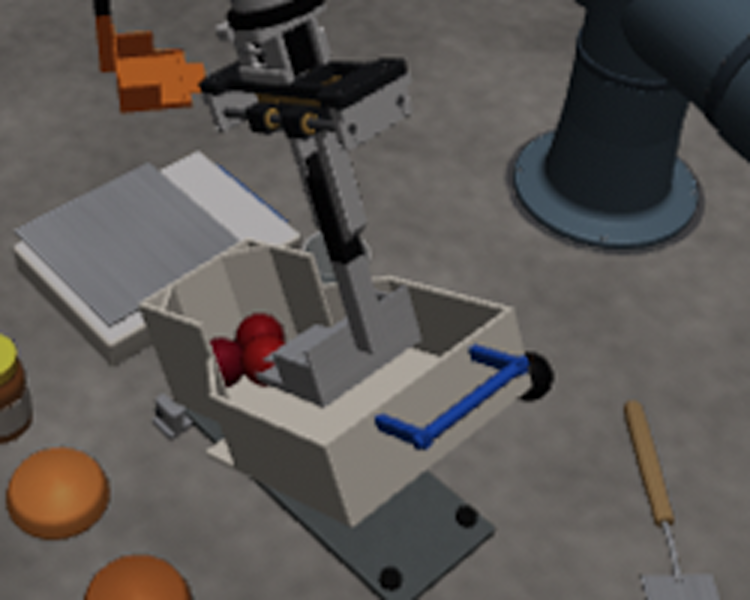

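View pics/w6.png

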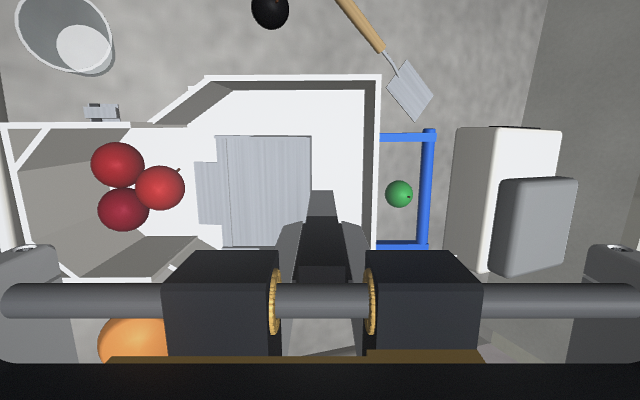

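View pics/t6.png

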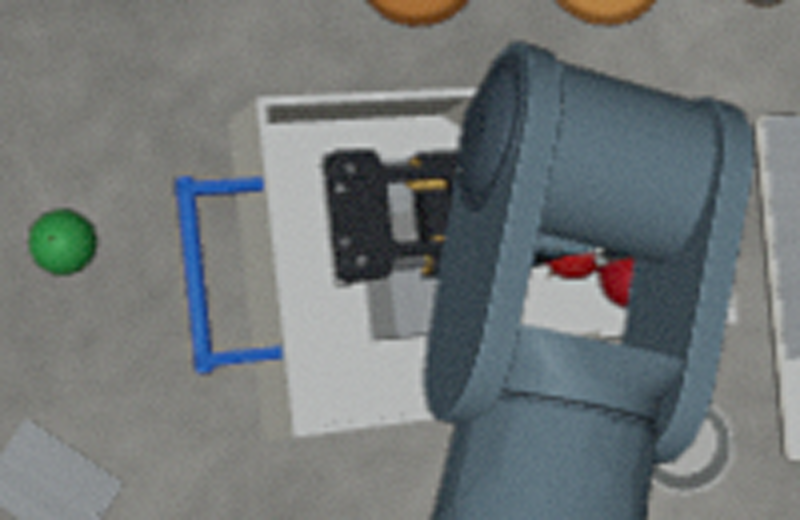

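Run:
```python
from h import *
from bench import ctrl
i=ctrl.camera_info("wrist");z=np.load("pics/w6.npz");P=cloud(z["d"],i)
Rb=binR();C=HX+Rb.apply([.006,0,.005]);Q=Rb.inv().apply((P-C).reshape(-1,3)).reshape(P.shape)
f=lambda v:np.round(v,4)
def pl(r,n):
    q=Q[r].reshape(-1,3);A=np.c_[q[:,:2],np.ones(len(q))];k,*_=np.linalg.lstsq(A,q[:,2],rcond=None);print(n,f(k),"mean",f(q.mean(0)))
pl(np.s_[95:125,240:350],"floor"); pl(np.s_[150:240,235:300],"pan")
print("tip L",f(Q[190,197:200]),"pan side top rows",[f(Q[v,250]) for v in (133,136,139,142)],[f(Q[v,240]) for v in (240,244,247,250)])
hsv=cv2.cvtColor(z["p"],cv2.COLOR_RGB2HSV);m=(((hsv[...,0]<8)|(hsv[...,0]>170))&(hsv[...,1]>140)&(hsv[...,2]>60)).astype(np.uint8)
m[:130]=0;m[235:]=0;m[:,200:]=0
for c in [(117,163),(160,187),(123,210)]:
    mm=np.zeros_like(m);cv2.circle(mm,c,17,1,-1);q=Q[(mm&m)>0]
    r=least_squares(lambda p:np.linalg.norm(q-p,axis=1)-.025,q.mean(0)-[0,0,.02],loss="soft_l1",f_scale=.002);print("plum",f(r.x),len(q),f(np.std(r.fun)))
# inner walls at nose: left/right lateral
for u in (130,):
    print([ (v,f(Q[v,u])) for v in (128,134,140,232,238,244)])
```

```text
floor [ 0.0414 -0.3139  0.0207] mean [0.2211 0.0807 0.0046]
pan [ 0.8421  0.1024 -0.0939] mean [ 0.1977 -0.0012  0.0725]
tip L [[0.1264 0.0004 0.0616]
 [0.1277 0.0006 0.0623]
 [0.1286 0.0006 0.0622]] pan side top rows [array([0.1696, 0.0549, 0.0036]), array([0.1903, 0.0551, 0.0979]), array([0.1908, 0.0527, 0.1006]), array([0.1823, 0.0481, 0.0631])] [array([ 0.167 , -0.052 ,  0.0636]), array([ 0.1664, -0.0569,  0.0625]), array([ 0.1677, -0.058 ,  0.068 ]), array([0.2305, 0.0338, 0.2976])]
plum [0.0295 0.0216 0.0282] 901 0.0183
plum [ 0.0725 -0.0038  0.0283] 900 0.0325
plum [ 0.0289 -0.0282  0.0285] 901 0.0187
[(128, array([0.0329, 0.0605, 0.0029])), (134, array([0.0325, 0.0538, 0.0039])), (140, array([0.0317, 0.047 , 0.004 ])), (232, array([ 0.024, -0.06 ,  0.016])), (238, array([ 0.0291, -0.0639,  0.0255])), (244, array([ 0.0341, -0.0677,  0.0349]))]
```

Run:
```python
from h import *
for x,g in [(.175,.03),(.17,.008),(.17,.004),(.17,.002)]:
    q,Rt,_,_=scoop_tcp(x,g,-.02,.001);pr(rel(q,Rt=Rt))
```

```text
{'x': 0.0018, 'y': -0.0122, 'z': 0.0317, 'rx': -1.16, 'ry': 0.09, 'rz': -0.02}
{'x': 0.0018, 'y': -0.0172, 'z': 0.0537, 'rx': -1.16, 'ry': 0.09, 'rz': -0.02}
{'x': 0.0018, 'y': -0.0172, 'z': 0.0577, 'rx': -1.16, 'ry': 0.09, 'rz': -0.02}
{'x': 0.0018, 'y': -0.0172, 'z': 0.0597, 'rx': -1.16, 'ry': 0.09, 'rz': -0.02}
```

play_rows(steps=[{"x": 0.001, "y": -0.005, "z": 0.016, "rx": -0.5, "ry": 0.1, "rz": 0, "gripper": 0.9}, {"x": 0.002, "y": -0.012, "z": 0.032, "rx": -1.2, "ry": 0.1, "rz": 0, "gripper": 0.9}, {"x": 0.002, "y": -0.017, "z": 0.045, "rx": -1.2, "ry": 0.1, "rz": 0, "gripper": 0.9}, {"x": 0.002, "y": -0.017, "z": 0.054, "rx": -1.2, "ry": 0.1, "rz": 0, "gripper": 0.9}, {"x": 0.002, "y": -0.017, "z": 0.057, "rx": -1.2, "ry": 0.1, "rz": 0, "gripper": 0.9}, {"x": 0.002, "y": -0.017, "z": 0.057, "rx": -1.2, "ry": 0.1, "rz": 0, "gripper": 0.9}])

```text
t: 14.52
tcp_pos: [0.5117, 0.1702, 0.2403]
ee_rot: [2.671, -0.002, -3.002]
force: [0.1, -1.3, -1.7]
width: 0.02
```

Run:
```python
from h import *
from bench import ctrl
s=ctrl.state();print(s["tcp_pos"],s["t"],s["force"],s["wrist_torque"]);print(pan_now(s)[1:])
for x,g in [(.17,.004),(.17,.002),(.17,.001),(.17,0)]:
    q,Rt,_,_=scoop_tcp(x,g,-.02,.001);pr(rel(q,Rt=Rt))
```

```text
[0.51174468 0.17023418 0.24027171] 14.5167 [ 0.12084202 -1.27529516 -1.72743154] [-0.34924464 -0.16818701  0.01451843]
(array([0.1704719 , 0.00178135, 0.00506865]), array([ 0.0015901 , -0.02108619, -0.00054905]))
{'x': -0.0006, 'y': -0.0004, 'z': -0.0002, 'rx': 0.06, 'ry': -0.09, 'rz': -0.03}
{'x': -0.0006, 'y': -0.0004, 'z': 0.0018, 'rx': 0.06, 'ry': -0.09, 'rz': -0.03}
{'x': -0.0006, 'y': -0.0004, 'z': 0.0028, 'rx': 0.06, 'ry': -0.09, 'rz': -0.03}
{'x': -0.0006, 'y': -0.0005, 'z': 0.0038, 'rx': 0.06, 'ry': -0.09, 'rz': -0.03}
```

play_rows(steps=[{"x": -0.001, "y": 0, "z": 0.0015, "rx": 0, "ry": 0, "rz": 0, "gripper": 0.9}, {"x": -0.001, "y": 0, "z": 0.0025, "rx": 0, "ry": 0, "rz": 0, "gripper": 0.9}, {"x": -0.001, "y": 0, "z": 0.0025, "rx": 0, "ry": 0, "rz": 0, "gripper": 0.9}])

```text
t: 14.77
tcp_pos: [0.5133, 0.1715, 0.2392]
ee_rot: [2.671, 0.0, -3.002]
force: [1.3, 0.2, 1.1]
width: 0.0199
```

Run:
```python
from h import *
from bench import ctrl
s=ctrl.state();print(s["tcp_pos"],s["t"],s["force"],s["wrist_torque"]);print(pan_now(s)[1:])
p,d=ctrl.get_image("wrist");cv2.imwrite("pics/w7.png",p[:,:,::-1])
```

```text
[0.5132842  0.17154036 0.23920852] 14.7667 [1.29399605 0.21834507 1.06182552] [-0.31924514 -0.155612   -0.01339441]
(array([ 0.17092011, -0.00020813,  0.00367891]), array([-0.00019487, -0.02054522,  0.00062659]))
```

View pics/w7.png

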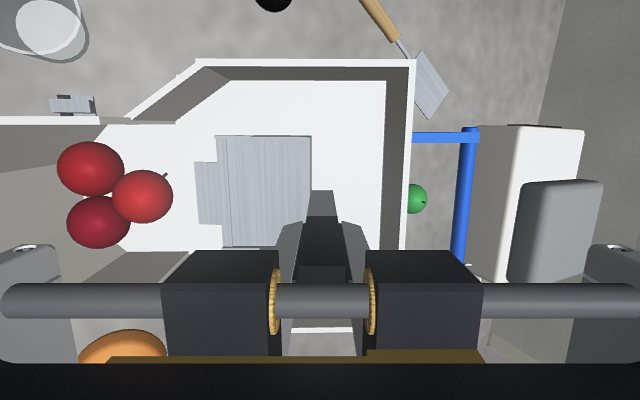

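Run:
```python
from h import *
for x in [.16,.15,.14,.13,.12,.11,.10,.09,.08,.07,.06]:
    q,Rt,_,_=scoop_tcp(x,.0018,-.02,.001);pr(rel(q,Rt=Rt))
```

```text
{'x': 0.0011, 'y': -0.0109, 'z': 0.0003, 'rx': 0.04, 'ry': 0.01, 'rz': 0.03}
{'x': 0.0011, 'y': -0.0209, 'z': 0.0001, 'rx': 0.04, 'ry': 0.01, 'rz': 0.03}
{'x': 0.0011, 'y': -0.0309, 'z': -0.0001, 'rx': 0.04, 'ry': 0.01, 'rz': 0.03}
{'x': 0.0011, 'y': -0.0409, 'z': -0.0003, 'rx': 0.04, 'ry': 0.01, 'rz': 0.03}
{'x': 0.0011, 'y': -0.0509, 'z': -0.0005, 'rx': 0.04, 'ry': 0.01, 'rz': 0.03}
{'x': 0.0011, 'y': -0.0609, 'z': -0.0007, 'rx': 0.04, 'ry': 0.01, 'rz': 0.03}
{'x': 0.0012, 'y': -0.0709, 'z': -0.0009, 'rx': 0.04, 'ry': 0.01, 'rz': 0.03}
{'x': 0.0012, 'y': -0.0809, 'z': -0.0011, 'rx': 0.04, 'ry': 0.01, 'rz': 0.03}
{'x': 0.0012, 'y': -0.0909, 'z': -0.0013, 'rx': 0.04, 'ry': 0.01, 'rz': 0.03}
{'x': 0.0012, 'y': -0.1009, 'z': -0.0015, 'rx': 0.04, 'ry': 0.01, 'rz': 0.03}
{'x': 0.0012, 'y': -0.1109, 'z': -0.0018, 'rx': 0.04, 'ry': 0.01, 'rz': 0.03}
```

play_rows(steps=[{"x": 0.0005, "y": -0.006, "z": 0.0005, "rx": 0, "ry": 0, "rz": 0, "gripper": 0.9}, {"x": 0.001, "y": -0.013, "z": 0.0005, "rx": 0, "ry": 0, "rz": 0, "gripper": 0.9}, {"x": 0.001, "y": -0.02, "z": 0.0005, "rx": 0, "ry": 0, "rz": 0, "gripper": 0.9}, {"x": 0.001, "y": -0.027, "z": 0.0003, "rx": 0, "ry": 0, "rz": 0, "gripper": 0.9}, {"x": 0.001, "y": -0.034, "z": 0.0002, "rx": 0, "ry": 0, "rz": 0, "gripper": 0.9}, {"x": 0.001, "y": -0.041, "z": 0, "rx": 0, "ry": 0, "rz": 0, "gripper": 0.9}, {"x": 0.001, "y": -0.047, "z": 0, "rx": 0, "ry": 0, "rz": 0, "gripper": 0.9}, {"x": 0.001, "y": -0.053, "z": -0.0003, "rx": 0, "ry": 0, "rz": 0, "gripper": 0.9}, {"x": 0.001, "y": -0.059, "z": -0.0005, "rx": 0, "ry": 0, "rz": 0, "gripper": 0.9}])

```text
t: 15.57
tcp_pos: [0.5202, 0.1186, 0.2135]
ee_rot: [2.67, 0.002, -3.002]
force: [0.8, 0.9, 5.6]
width: 0.0203
```

```bash
cat > look.py <<'E'
from h import *
from bench import ctrl
import sys
s=ctrl.state();print(s["qpos"].round(3),s["tcp_pos"].round(4),s["width"],s["t"],s["force"].round(2),s["wrist_torque"].round(2));print([v.round(4) for v in pan_now(s)])
n=sys.argv[1]
p,d=ctrl.get_image("wrist");i=ctrl.camera_info("wrist");np.savez(f"pics/w{n}.npz",p=p,d=d,**{k:np.array(v) for k,v in i.items()})
q,d=ctrl.get_image("scene");a=cv2.resize(q[110:260,270:420][:,:,::-1],(400,400),interpolation=cv2.INTER_CUBIC)
cv2.imwrite(f"pics/v{n}.png",np.hstack([p[0:400,0:400,::-1],a]))
E
python3 look.py 8
```

```text
[-0.239 -0.01   1.849  0.438  1.495 -2.026] [0.5202 0.1186 0.2135] 0.020290320710833462 15.5667 [0.84 0.89 5.62] [ 0.33 -0.07  0.04]
[array([0.5227, 0.11  , 0.081 ]), array([1.117e-01, 1.000e-04, 3.700e-03]), array([-0.0016, -0.0215,  0.0007])]
```

View pics/v8.png

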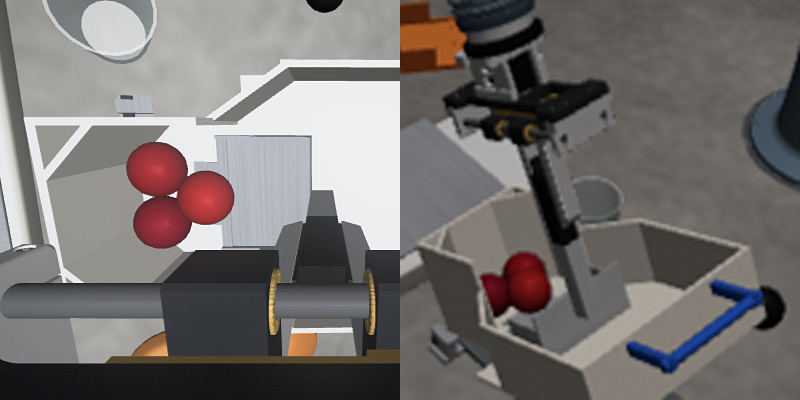

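play_rows(steps=[{"x": 0.0005, "y": -0.004, "z": -0.0007, "rx": 0, "ry": 0, "rz": 0, "gripper": 0.9}, {"x": 0.001, "y": -0.008, "z": -0.001, "rx": 0, "ry": 0, "rz": 0, "gripper": 0.9}, {"x": 0.001, "y": -0.012, "z": -0.0012, "rx": 0, "ry": 0, "rz": 0, "gripper": 0.9}, {"x": 0.001, "y": -0.016, "z": -0.0013, "rx": 0, "ry": 0, "rz": 0, "gripper": 0.9}, {"x": 0.001, "y": -0.02, "z": -0.0014, "rx": 0, "ry": 0, "rz": 0, "gripper": 0.9}, {"x": 0.001, "y": -0.024, "z": -0.0015, "rx": 0, "ry": 0, "rz": 0, "gripper": 0.9}, {"x": 0.001, "y": -0.028, "z": -0.0016, "rx": 0, "ry": 0, "rz": 0, "gripper": 0.9}, {"x": 0.001, "y": -0.032, "z": -0.0017, "rx": 0, "ry": 0, "rz": 0, "gripper": 0.9}])

```text
t: 16.33
tcp_pos: [0.5229, 0.0883, 0.1989]
ee_rot: [2.672, -0.0, -3.003]
force: [-0.6, 1.8, -3.5]
width: 0.0199
```

```bash
python3 look.py 9
```

```text
[-0.292  0.016  1.85   0.425  1.492 -2.082] [0.5229 0.0883 0.1989] 0.01992508530944188 16.3333 [-0.6  1.8 -3.5] [ 0.31 -0.09  0.  ]
[array([0.5251, 0.0796, 0.0664]), array([0.0779, 0.002 , 0.0038]), array([-0.0002, -0.02  , -0.0009])]
```

View pics/v9.png

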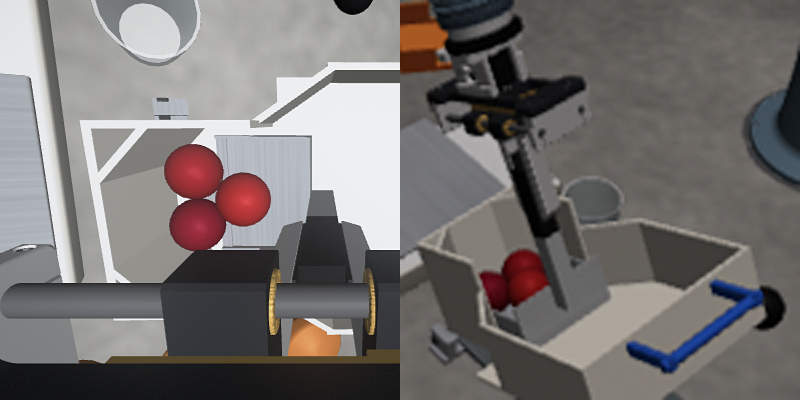

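play_rows(steps=[{"x": 0, "y": -0.003, "z": 0.0004, "rx": 0, "ry": 0, "rz": 0, "gripper": 0.9}, {"x": 0, "y": -0.006, "z": 0.0004, "rx": 0, "ry": 0, "rz": 0, "gripper": 0.9}, {"x": 0, "y": -0.009, "z": 0.0003, "rx": 0, "ry": 0, "rz": 0, "gripper": 0.9}, {"x": 0, "y": -0.012, "z": 0.0002, "rx": 0, "ry": 0, "rz": 0, "gripper": 0.9}, {"x": 0, "y": -0.0145, "z": 0.0001, "rx": 0, "ry": 0, "rz": 0, "gripper": 0.9}, {"x": 0, "y": -0.0165, "z": 0, "rx": 0, "ry": 0, "rz": 0, "gripper": 0.9}, {"x": 0, "y": -0.0165, "z": 0, "rx": 0, "ry": 0, "rz": 0, "gripper": 0.9}])

```text
t: 17.02
tcp_pos: [0.525, 0.0739, 0.1919]
ee_rot: [2.67, -0.0, -3.003]
force: [-2.4, 5.3, 4.0]
width: 0.0197
```

```bash
python3 look.py 10
```

```text
[-0.317  0.032  1.847  0.421  1.491 -2.11 ] [0.525  0.0739 0.1919] 0.019716905413178762 17.0167 [-2.43  5.33  4.02] [1.49 0.32 0.23]
[array([0.5271, 0.0653, 0.0595]), array([0.0619, 0.0019, 0.0038]), array([-0.0002, -0.0216, -0.0012])]
```

View pics/v10.png

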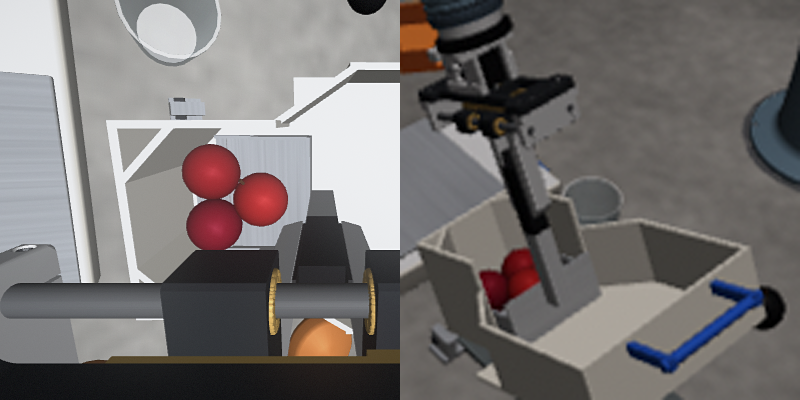

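Run:
```python
from h import *
for k,dl in enumerate(np.linspace(.01,.61,21)):
    x=.0625-.6*.1155*(1-np.cos(dl));g=.0025+.010*(k/20)
    q,Rt,_,_=scoop_tcp(x,g,dl,.001);print(round(dl,3),end=" ");pr(rel(q,Rt=Rt))
```

```text
0.01 {'x': -0.0009, 'y': 0.0041, 'z': 0.0004, 'rx': 1.78, 'ry': 0.01, 'rz': -0.06}
0.04 {'x': -0.0009, 'y': 0.0076, 'z': 0.0004, 'rx': 3.49, 'ry': 0.01, 'rz': -0.06}
0.07 {'x': -0.0009, 'y': 0.0109, 'z': 0.0004, 'rx': 5.21, 'ry': 0.01, 'rz': -0.06}
0.1 {'x': -0.0009, 'y': 0.0142, 'z': 0.0006, 'rx': 6.93, 'ry': 0.01, 'rz': -0.06}
0.13 {'x': -0.0009, 'y': 0.0174, 'z': 0.0009, 'rx': 8.65, 'ry': 0.01, 'rz': -0.06}
0.16 {'x': -0.0009, 'y': 0.0205, 'z': 0.0013, 'rx': 10.37, 'ry': 0.01, 'rz': -0.06}
0.19 {'x': -0.0009, 'y': 0.0235, 'z': 0.0018, 'rx': 12.09, 'ry': 0.01, 'rz': -0.06}
0.22 {'x': -0.0009, 'y': 0.0264, 'z': 0.0023, 'rx': 13.81, 'ry': 0.01, 'rz': -0.06}
0.25 {'x': -0.0008, 'y': 0.0293, 'z': 0.003, 'rx': 15.53, 'ry': 0.01, 'rz': -0.06}
0.28 {'x': -0.0008, 'y': 0.032, 'z': 0.0038, 'rx': 17.25, 'ry': 0.0, 'rz': -0.06}
0.31 {'x': -0.0008, 'y': 0.0346, 'z': 0.0047, 'rx': 18.96, 'ry': 0.0, 'rz': -0.06}
0.34 {'x': -0.0008, 'y': 0.0372, 'z': 0.0056, 'rx': 20.68, 'ry': 0.0, 'rz': -0.06}
0.37 {'x': -0.0008, 'y': 0.0396, 'z': 0.0067, 'rx': 22.4, 'ry': 0.0, 'rz': -0.06}
0.4 {'x': -0.0008, 'y': 0.0419, 'z': 0.0079, 'rx': 24.12, 'ry': 0.0, 'rz': -0.06}
0.43 {'x': -0.0008, 'y': 0.0441, 'z': 0.0091, 'rx': 25.84, 'ry': 0.0, 'rz': -0.06}
0.46 {'x': -0.0008, 'y': 0.0462, 'z': 0.0104, 'rx': 27.56, 'ry': -0.0, 'rz': -0.06}
0.49 {'x': -0.0008, 'y': 0.0482, 'z': 0.0119, 'rx': 29.28, 'ry': -0.0, 'rz': -0.06}
0.52 {'x': -0.0008, 'y': 0.0501, 'z': 0.0134, 'rx': 31.0, 'ry': -0.0, 'rz': -0.06}
0.55 {'x': -0.0008, 'y': 0.0518, 'z': 0.0149, 'rx': 32.71, 'ry': -0.0, 'rz': -0.06}
0.58 {'x': -0.0008, 'y': 0.0534, 'z': 0.0166, 'rx': 34.43, 'ry': -0.0, 'rz': -0.06}
0.61 {'x': -0.0008, 'y': 0.055, 'z': 0.0184, 'rx': 36.15, 'ry': -0.0, 'rz': -0.06}
```

play_rows(steps=[{"x": -0.0009, "y": 0.0041, "z": 0.0004, "rx": 1.8, "ry": 0, "rz": 0, "gripper": 0.9}, {"x": -0.0009, "y": 0.0076, "z": 0.0004, "rx": 3.5, "ry": 0, "rz": 0, "gripper": 0.9}, {"x": -0.0009, "y": 0.0109, "z": 0.0004, "rx": 5.2, "ry": 0, "rz": 0, "gripper": 0.9}, {"x": -0.0009, "y": 0.0142, "z": 0.0006, "rx": 6.9, "ry": 0, "rz": 0, "gripper": 0.9}, {"x": -0.0009, "y": 0.0174, "z": 0.0009, "rx": 8.7, "ry": 0, "rz": 0, "gripper": 0.9}, {"x": -0.0009, "y": 0.0205, "z": 0.0013, "rx": 10.4, "ry": 0, "rz": 0, "gripper": 0.9}, {"x": -0.0009, "y": 0.0235, "z": 0.0018, "rx": 12.1, "ry": 0, "rz": 0, "gripper": 0.9}, {"x": -0.0009, "y": 0.0264, "z": 0.0023, "rx": 13.8, "ry": 0, "rz": 0, "gripper": 0.9}, {"x": -0.0008, "y": 0.0293, "z": 0.003, "rx": 15.5, "ry": 0, "rz": 0, "gripper": 0.9}, {"x": -0.0008, "y": 0.032, "z": 0.0038, "rx": 17.2, "ry": 0, "rz": 0, "gripper": 0.9}])

```text
t: 17.95
tcp_pos: [0.5219, 0.1041, 0.2033]
ee_rot: [2.974, 0.002, -3.003]
force: [-1.2, 0.3, -5.1]
width: 0.0197
```

```bash
python3 look.py 11
python3 - <<'E'
from h import *
for k,dl in enumerate(np.linspace(.31,.67,13)):
    x=.0625-.6*.1155*(1-np.cos(dl));g=.0075+.01*(k/12)
    q,Rt,_,_=scoop_tcp(x,g,dl,.001);print(round(dl,3),end=" ");pr(rel(q,Rt=Rt))
E
```

```text
[-0.11  -0.045  1.85   0.165  1.38  -1.854] [0.5219 0.1041 0.2033] 0.01967218223590872 17.95 [-1.21  0.27 -5.06] [ 0.27 -0.   -0.05]
[array([0.5297, 0.0567, 0.0796]), array([0.0627, 0.0005, 0.0258]), array([-0.0017,  0.2829, -0.0003])]
0.31 {'x': 0.0004, 'y': 0.0019, 'z': 0.0006, 'rx': 1.64, 'ry': 0.11, 'rz': 0.09}
0.34 {'x': 0.0004, 'y': 0.0045, 'z': 0.0004, 'rx': 3.36, 'ry': 0.12, 'rz': 0.09}
0.37 {'x': 0.0004, 'y': 0.007, 'z': 0.0004, 'rx': 5.07, 'ry': 0.12, 'rz': 0.08}
0.4 {'x': 0.0004, 'y': 0.0095, 'z': 0.0005, 'rx': 6.79, 'ry': 0.12, 'rz': 0.08}
0.43 {'x': 0.0004, 'y': 0.0118, 'z': 0.0007, 'rx': 8.51, 'ry': 0.12, 'rz': 0.08}
0.46 {'x': 0.0004, 'y': 0.0142, 'z': 0.001, 'rx': 10.23, 'ry': 0.12, 'rz': 0.08}
0.49 {'x': 0.0004, 'y': 0.0164, 'z': 0.0015, 'rx': 11.95, 'ry': 0.12, 'rz': 0.08}
0.52 {'x': 0.0004, 'y': 0.0185, 'z': 0.002, 'rx': 13.67, 'ry': 0.12, 'rz': 0.08}
0.55 {'x': 0.0004, 'y': 0.0206, 'z': 0.0027, 'rx': 15.39, 'ry': 0.12, 'rz': 0.07}
0.58 {'x': 0.0004, 'y': 0.0225, 'z': 0.0035, 'rx': 17.11, 'ry': 0.13, 'rz': 0.07}
0.61 {'x': 0.0004, 'y': 0.0244, 'z': 0.0044, 'rx': 18.83, 'ry': 0.13, 'rz': 0.07}
0.64 {'x': 0.0004, 'y': 0.0262, 'z': 0.0054, 'rx': 20.54, 'ry': 0.13, 'rz': 0.07}
0.67 {'x': 0.0004, 'y': 0.0279, 'z': 0.0065, 'rx': 22.26, 'ry': 0.13, 'rz': 0.07}
```

View pics/v11.png

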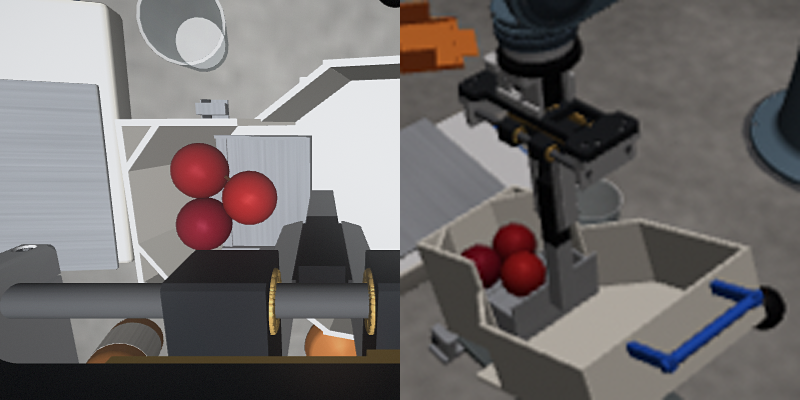

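play_rows(steps=[{"x": 0.0004, "y": 0.0019, "z": 0.0006, "rx": 1.6, "ry": 0, "rz": 0, "gripper": 0.9}, {"x": 0.0004, "y": 0.0045, "z": 0.0004, "rx": 3.4, "ry": 0.1, "rz": 0, "gripper": 0.9}, {"x": 0.0004, "y": 0.007, "z": 0.0004, "rx": 5.1, "ry": 0.1, "rz": 0, "gripper": 0.9}, {"x": 0.0004, "y": 0.0095, "z": 0.0005, "rx": 6.8, "ry": 0.1, "rz": 0, "gripper": 0.9}, {"x": 0.0004, "y": 0.0118, "z": 0.0007, "rx": 8.5, "ry": 0.1, "rz": 0, "gripper": 0.9}, {"x": 0.0004, "y": 0.0142, "z": 0.001, "rx": 10.2, "ry": 0.1, "rz": 0, "gripper": 0.9}, {"x": 0.0004, "y": 0.0164, "z": 0.0015, "rx": 12, "ry": 0.1, "rz": 0, "gripper": 0.9}, {"x": 0.0004, "y": 0.0185, "z": 0.002, "rx": 13.7, "ry": 0.1, "rz": 0, "gripper": 0.9}, {"x": 0.0004, "y": 0.0206, "z": 0.0027, "rx": 15.4, "ry": 0.1, "rz": 0, "gripper": 0.9}, {"x": 0.0004, "y": 0.0225, "z": 0.0035, "rx": 17.1, "ry": 0.1, "rz": 0, "gripper": 0.9}])

```text
t: 18.88
tcp_pos: [0.5189, 0.1272, 0.2042]
ee_rot: [-3.01, 0.002, -3.001]
force: [-0.8, -0.2, -3.4]
width: 0.0197
```

```bash
python3 look.py 12
python3 - <<'E'
from h import *
for k,dl in enumerate(np.linspace(.60,.75,6)):
    x=.0625-.6*.1155*(1-np.cos(dl));g=.0155+.01*(k/12)
    q,Rt,_,_=scoop_tcp(x,g,dl,.001);print(round(dl,3),end=" ");pr(rel(q,Rt=Rt))
E
```

```text
[ 0.102 -0.028  1.828 -0.135  1.336 -1.578] [0.5189 0.1272 0.2042] 0.019713845692586322 18.8833 [-0.82 -0.19 -3.37] [ 0.47 -0.07 -0.01]
[array([0.5316, 0.0459, 0.1001]), array([0.0617, 0.0002, 0.049 ]), array([-0.002 ,  0.5813,  0.0014])]
0.6 {'x': 0.0002, 'y': 0.0008, 'z': 0.0001, 'rx': 1.17, 'ry': 0.08, 'rz': 0.14}
0.63 {'x': 0.0002, 'y': 0.0028, 'z': 0.0005, 'rx': 2.89, 'ry': 0.08, 'rz': 0.14}
0.66 {'x': 0.0002, 'y': 0.0048, 'z': 0.0011, 'rx': 4.61, 'ry': 0.09, 'rz': 0.14}
0.69 {'x': 0.0002, 'y': 0.0067, 'z': 0.0017, 'rx': 6.33, 'ry': 0.09, 'rz': 0.14}
0.72 {'x': 0.0002, 'y': 0.0085, 'z': 0.0025, 'rx': 8.04, 'ry': 0.09, 'rz': 0.14}
0.75 {'x': 0.0002, 'y': 0.0103, 'z': 0.0034, 'rx': 9.76, 'ry': 0.09, 'rz': 0.14}
```

View pics/v12.png

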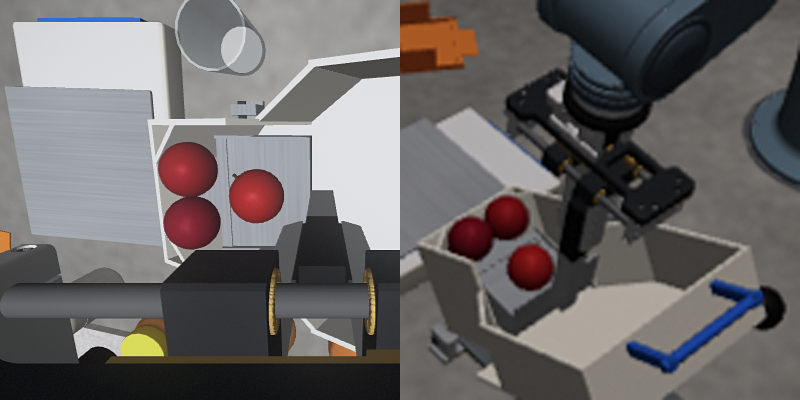

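```bash
cat > plums.py <<'E'
from h import *
from bench import ctrl
import sys
n=sys.argv[1];z=np.load(f"pics/w{n}.npz");i={k:z[k] for k in("vertical_fov","cx","cy","eye","attitude")}
P=cloud(z["d"],i);s=ctrl.state()
R0=R.from_euler("xyz",s["ee_rot"]);M=R0.as_matrix();Rs=R.from_matrix(np.c_[-M[:,1],-M[:,0],-M[:,2]])
pan=pan_now(s)[0];Rb=binR();C=HX+Rb.apply([.006,0,.005])
hsv=cv2.cvtColor(z["p"],cv2.COLOR_RGB2HSV);m=(((hsv[...,0]<8)|(hsv[...,0]>170))&(hsv[...,1]>140)&(hsv[...,2]>60)).astype(np.uint8)
m[255:]=0
g=cv2.medianBlur((m*255),5)
c=cv2.HoughCircles(cv2.GaussianBlur(g,(5,5),1),cv2.HOUGH_GRADIENT,1.2,35,param1=100,param2=12,minRadius=20,maxRadius=38)
for u,v,r in (c[0] if c is not None else []):
    mm=np.zeros_like(m);cv2.circle(mm,(int(u),int(v)),int(r*.8),1,-1);q=P[(mm&m)>0]
    if len(q)<200: continue
    k=np.median(np.linalg.norm(q-i["eye"],axis=1));q=q[abs(np.linalg.norm(q-i["eye"],axis=1)-k)<.04]
    ray=q.mean(0)-i["eye"];ray/=np.linalg.norm(ray)
    o=least_squares(lambda p:np.linalg.norm(q-p,axis=1)-.025,q.mean(0)+.02*ray,loss="soft_l1",f_scale=.002)
    print("px",(int(u),int(v),int(r)),"pan frame",Rs.inv().apply(o.x-pan).round(4),"bin",Rb.inv().apply(o.x-C).round(4),"med res",np.median(abs(o.fun)).round(4))
E
python3 plums.py 12
```

```text
px (189, 223, 24) pan frame [0.0541 0.0243 0.0229] bin [ 0.0298 -0.024   0.0969] med res 0.0005
px (255, 196, 25) pan frame [-0.0073 -0.001   0.0231] bin [0.0812 0.0016 0.0634] med res 0.0004
px (180, 172, 28) pan frame [ 0.0531 -0.0255  0.0229] bin [0.0304 0.0259 0.0964] med res 0.0004
```

Run:
```python
from h import *
for t in np.linspace(0,1,11):
    dl=.58+.17*max(0,(t-.3)/.7);g=.0155-.0095*t;tx=.0132-.0062*min(1,t/.5)
    x=tx+.1155*np.cos(dl)-.0575
    q,Rt,pan,_=scoop_tcp(x,g,dl,.001);print(round(dl,3),end=" ");pr(rel(q,Rt=Rt))
```

```text
0.58 {'x': 0.0002, 'y': 0.0001, 'z': -0.0012, 'rx': 0.02, 'ry': 0.08, 'rz': 0.14}
0.58 {'x': 0.0002, 'y': -0.0005, 'z': 0.0003, 'rx': 0.02, 'ry': 0.08, 'rz': 0.14}
0.58 {'x': 0.0002, 'y': -0.001, 'z': 0.0018, 'rx': 0.02, 'ry': 0.08, 'rz': 0.14}
0.58 {'x': 0.0002, 'y': -0.0015, 'z': 0.0033, 'rx': 0.02, 'ry': 0.08, 'rz': 0.14}
0.604 {'x': 0.0002, 'y': -0.0005, 'z': 0.0059, 'rx': 1.41, 'ry': 0.08, 'rz': 0.14}
0.629 {'x': 0.0002, 'y': 0.0004, 'z': 0.0086, 'rx': 2.81, 'ry': 0.08, 'rz': 0.14}
0.653 {'x': 0.0002, 'y': 0.0024, 'z': 0.0108, 'rx': 4.2, 'ry': 0.08, 'rz': 0.14}
0.677 {'x': 0.0002, 'y': 0.0042, 'z': 0.013, 'rx': 5.59, 'ry': 0.09, 'rz': 0.14}
0.701 {'x': 0.0002, 'y': 0.006, 'z': 0.0153, 'rx': 6.98, 'ry': 0.09, 'rz': 0.14}
0.726 {'x': 0.0002, 'y': 0.0078, 'z': 0.0178, 'rx': 8.37, 'ry': 0.09, 'rz': 0.14}
0.75 {'x': 0.0002, 'y': 0.0095, 'z': 0.0203, 'rx': 9.76, 'ry': 0.09, 'rz': 0.14}
```

play_rows(steps=[{"x": 0, "y": -0.0005, "z": 0.0003, "rx": 0, "ry": 0.1, "rz": 0.1, "gripper": 0.9}, {"x": 0, "y": -0.001, "z": 0.0018, "rx": 0, "ry": 0.1, "rz": 0.1, "gripper": 0.9}, {"x": 0, "y": -0.0015, "z": 0.0033, "rx": 0, "ry": 0.1, "rz": 0.1, "gripper": 0.9}, {"x": 0, "y": -0.0005, "z": 0.0059, "rx": 1.4, "ry": 0.1, "rz": 0.1, "gripper": 0.9}, {"x": 0, "y": 0.0004, "z": 0.0086, "rx": 2.8, "ry": 0.1, "rz": 0.1, "gripper": 0.9}, {"x": 0, "y": 0.0024, "z": 0.0108, "rx": 4.2, "ry": 0.1, "rz": 0.1, "gripper": 0.9}, {"x": 0, "y": 0.0042, "z": 0.013, "rx": 5.6, "ry": 0.1, "rz": 0.1, "gripper": 0.9}])

```text
t: 19.57
tcp_pos: [0.5173, 0.1311, 0.19]
ee_rot: [-2.916, -0.002, -3.003]
force: [-2.1, 2.2, -3.3]
width: 0.0193
```

```bash
python3 look.py 13; python3 plums.py 13
python3 - <<'E'
from h import *
for t in np.linspace(.7,1.2,6):
    dl=.58+.17*max(0,(t-.3)/.7);g=.0155-.0095*t;tx=.0132-.0062*min(1,t/.5)
    x=tx+.1155*np.cos(dl)-.0575
    q,Rt,pan,_=scoop_tcp(x,g,dl,.001);print(round(dl,3),end=" ");pr(rel(q,Rt=Rt))
E
```

```text
[ 0.162  0.006  1.831 -0.233  1.319 -1.488] [0.5173 0.1311 0.19  ] 0.019263919430926403 19.5667 [-2.05  2.24 -3.28] [ 1.42  0.67 -0.1 ]
[array([0.5308, 0.0403, 0.094 ]), array([0.0542, 0.0017, 0.0459]), array([ 0.0019,  0.6753, -0.0011])]
px (225, 165, 25) pan frame [ 0.0162 -0.0288  0.0238] bin [0.0562 0.0309 0.0741] med res 0.0004
px (226, 220, 25) pan frame [0.0187 0.0214 0.0246] bin [ 0.0548 -0.0193  0.076 ] med res 0.0004
px (279, 193, 26) pan frame [-0.0299 -0.0026  0.0228] bin [0.0916 0.0048 0.0443] med res 0.0004
0.677 {'x': -0.0009, 'y': -0.001, 'z': -0.001, 'rx': 0.08, 'ry': -0.19, 'rz': 0.07}
0.701 {'x': -0.0009, 'y': 0.001, 'z': 0.0011, 'rx': 1.47, 'ry': -0.19, 'rz': 0.08}
0.726 {'x': -0.0009, 'y': 0.003, 'z': 0.0034, 'rx': 2.86, 'ry': -0.18, 'rz': 0.08}
0.75 {'x': -0.0009, 'y': 0.0049, 'z': 0.0057, 'rx': 4.26, 'ry': -0.18, 'rz': 0.08}
0.774 {'x': -0.001, 'y': 0.0068, 'z': 0.0082, 'rx': 5.65, 'ry': -0.18, 'rz': 0.08}
0.799 {'x': -0.001, 'y': 0.0086, 'z': 0.0107, 'rx': 7.04, 'ry': -0.18, 'rz': 0.08}
```

View pics/v13.png

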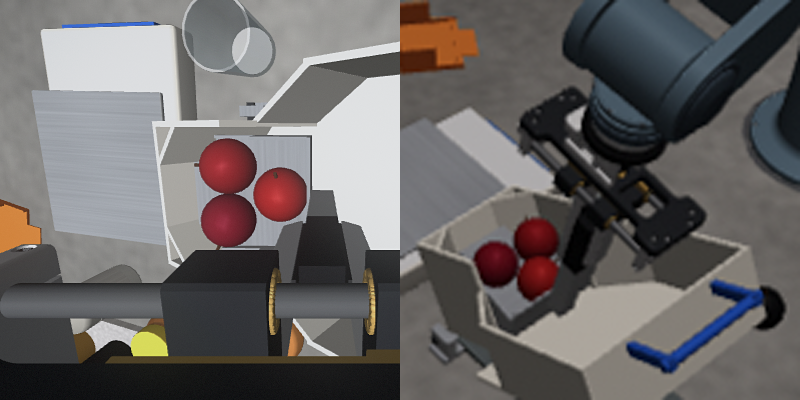

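Run:
```python
from h import *
from bench import ctrl
s=ctrl.state()
R0=R.from_euler("xyz",s["ee_rot"])
for d in [(0,.002,.01),(0,.003,.03),(0,.004,.1),(0,.004,.15)]:
    pr(rel(s["tcp_pos"]+np.array(d),Rt=R0,st=s))
```

```text
{'x': -0.0002, 'y': -0.0003, 'z': -0.0102, 'rx': 0.0, 'ry': 0.0, 'rz': 0.0}
{'x': -0.0003, 'y': -0.0038, 'z': -0.0299, 'rx': 0.0, 'ry': 0.0, 'rz': 0.0}
{'x': -0.0002, 'y': -0.0185, 'z': -0.0984, 'rx': 0.0, 'ry': 0.0, 'rz': 0.0}
{'x': -0.0, 'y': -0.0297, 'z': -0.1471, 'rx': 0.0, 'ry': 0.0, 'rz': 0.0}
```

play_rows(steps=[{"x": 0, "y": 0.001, "z": -0.003, "rx": 0, "ry": 0, "rz": 0, "gripper": 0.9}, {"x": 0, "y": 0.0005, "z": -0.008, "rx": 0, "ry": 0, "rz": 0, "gripper": 0.9}, {"x": 0, "y": -0.0005, "z": -0.015, "rx": 0, "ry": 0, "rz": 0, "gripper": 0.9}, {"x": 0, "y": -0.003, "z": -0.025, "rx": 0, "ry": 0, "rz": 0, "gripper": 0.9}, {"x": 0, "y": -0.006, "z": -0.038, "rx": 0, "ry": 0, "rz": 0, "gripper": 0.9}, {"x": 0, "y": -0.009, "z": -0.053, "rx": 0, "ry": 0, "rz": 0, "gripper": 0.9}, {"x": 0, "y": -0.012, "z": -0.068, "rx": 0, "ry": 0, "rz": 0, "gripper": 0.9}, {"x": 0, "y": -0.0155, "z": -0.084, "rx": 0, "ry": 0, "rz": 0, "gripper": 0.9}, {"x": 0, "y": -0.019, "z": -0.1, "rx": 0, "ry": 0, "rz": 0, "gripper": 0.9}, {"x": 0, "y": -0.022, "z": -0.114, "rx": 0, "ry": 0, "rz": 0, "gripper": 0.9}])

```text
t: 20.5
tcp_pos: [0.5173, 0.1351, 0.3085]
ee_rot: [-2.916, -0.0, -3.002]
force: [1.3, 0.5, -3.8]
width: 0.0197
```

```bash
python3 look.py 14; python3 plums.py 14
```

```text
[ 0.169 -0.072  1.691 -0.226  1.53  -1.531] [0.5173 0.1351 0.3085] 0.01968964485666588 20.5 [ 1.27  0.54 -3.76] [ 0.56 -0.08 -0.04]
[array([0.5311, 0.0443, 0.2126]), array([0.1093, 0.0009, 0.1509]), array([2.000e-04, 6.758e-01, 3.000e-04])]
px (270, 197, 32) pan frame [-0.0286 -0.0026  0.0245] bin [0.1477 0.0018 0.1537] med res 0.0004
px (227, 162, 29) pan frame [ 0.0109 -0.0331  0.0244] bin [0.1168 0.0323 0.1782] med res 0.0004
px (244, 232, 25) pan frame [0.0047 0.034  0.0246] bin [ 0.1219 -0.0347  0.1748] med res 0.0004
```

View pics/v14.png

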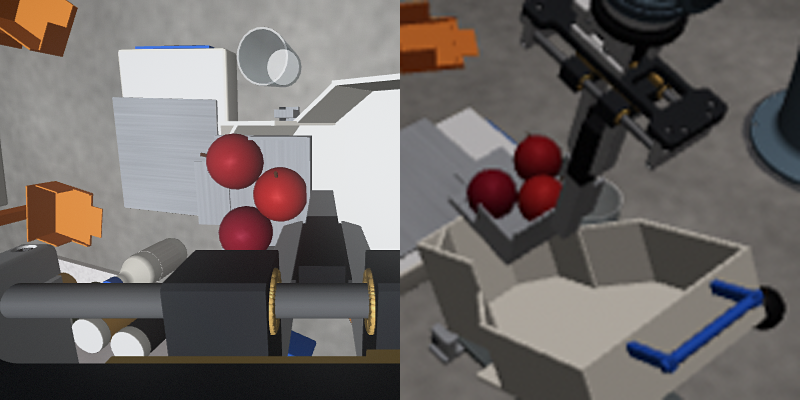

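```bash
cat >> h.py <<'E'
def place_tcp(px,py,pz,yaw=-3.002,back=0.0):
    # tool down with yaw; back pitch >0 = mouth up
    Rt=R.from_euler("xyz",[np.pi,0,yaw]);M=Rt.as_matrix();Rs=R.from_matrix(np.c_[-M[:,1],-M[:,0],-M[:,2]])
    Rs=Rs*R.from_euler("y",-back);M=Rs.as_matrix();Rt=R.from_matrix(np.c_[-M[:,1],-M[:,0],-M[:,2]])
    return np.array([px,py,pz])+Rs.apply([-.068,0,.1525])-Rt.apply(GT),Rt
E
python3 - <<'E'
from h import *
from bench import ctrl
s=ctrl.state()
q,Rt=place_tcp(*pan_now(s)[0],back=.2258);pr(rel(q,Rt=Rt,st=s))
q,Rt=place_tcp(.5454,-.1693,.2126,back=.2258);pr(rel(q,Rt=Rt,st=s))
E
```

```text
{'x': -0.0005, 'y': -0.0, 'z': -0.0, 'rx': -0.01, 'ry': 0.27, 'rz': -0.04}
{'x': 0.017, 'y': -0.2078, 'z': 0.0494, 'rx': -0.01, 'ry': 0.27, 'rz': -0.04}
```

play_rows(steps=[{"x": 0, "y": -0.002, "z": 0.0005, "rx": 0, "ry": 0, "rz": 0, "gripper": 0.9}, {"x": 0.0005, "y": -0.006, "z": 0.0015, "rx": 0, "ry": 0, "rz": 0, "gripper": 0.9}, {"x": 0.001, "y": -0.012, "z": 0.003, "rx": 0, "ry": 0, "rz": 0, "gripper": 0.9}, {"x": 0.0017, "y": -0.021, "z": 0.005, "rx": 0, "ry": 0, "rz": 0, "gripper": 0.9}, {"x": 0.0025, "y": -0.031, "z": 0.0075, "rx": 0, "ry": 0, "rz": 0, "gripper": 0.9}, {"x": 0.0035, "y": -0.042, "z": 0.01, "rx": 0, "ry": 0, "rz": 0, "gripper": 0.9}, {"x": 0.0045, "y": -0.054, "z": 0.013, "rx": 0, "ry": 0, "rz": 0, "gripper": 0.9}, {"x": 0.0055, "y": -0.066, "z": 0.0157, "rx": 0, "ry": 0, "rz": 0, "gripper": 0.9}, {"x": 0.0065, "y": -0.078, "z": 0.0185, "rx": 0, "ry": 0, "rz": 0, "gripper": 0.9}, {"x": 0.0075, "y": -0.09, "z": 0.0214, "rx": 0, "ry": 0, "rz": 0, "gripper": 0.9}])

```text
t: 21.43
tcp_pos: [0.5241, 0.0411, 0.3095]
ee_rot: [-2.916, 0.005, -3.002]
force: [-0.8, 0.0, -3.4]
width: 0.0199
```

Run:
```python
from h import *
from bench import ctrl
s=ctrl.state();print(s["qpos"].round(3),s["force"])
q,Rt=place_tcp(.5454,-.1693,.2126,back=.2258);pr(rel(q,Rt=Rt,st=s))
```

```text
[-0.011 -0.127  1.741 -0.223  1.491 -1.707] [-0.75628435  0.03387063 -3.37196565]
{'x': 0.0092, 'y': -0.1163, 'z': 0.0277, 'rx': -0.01, 'ry': 0.26, 'rz': -0.06}
```

play_rows(steps=[{"x": 0.001, "y": -0.012, "z": 0.003, "rx": 0, "ry": 0, "rz": 0, "gripper": 0.9}, {"x": 0.002, "y": -0.024, "z": 0.006, "rx": 0, "ry": 0, "rz": 0, "gripper": 0.9}, {"x": 0.003, "y": -0.036, "z": 0.0085, "rx": 0, "ry": 0, "rz": 0, "gripper": 0.9}, {"x": 0.004, "y": -0.048, "z": 0.0115, "rx": 0, "ry": 0, "rz": 0, "gripper": 0.9}, {"x": 0.005, "y": -0.06, "z": 0.0143, "rx": 0, "ry": 0, "rz": 0, "gripper": 0.9}, {"x": 0.006, "y": -0.072, "z": 0.0171, "rx": 0, "ry": 0.1, "rz": 0, "gripper": 0.9}, {"x": 0.007, "y": -0.084, "z": 0.02, "rx": 0, "ry": 0.1, "rz": 0, "gripper": 0.9}, {"x": 0.008, "y": -0.095, "z": 0.0226, "rx": 0, "ry": 0.2, "rz": 0, "gripper": 0.9}, {"x": 0.0085, "y": -0.105, "z": 0.025, "rx": 0, "ry": 0.2, "rz": 0, "gripper": 0.9}, {"x": 0.009, "y": -0.112, "z": 0.0267, "rx": 0, "ry": 0.2, "rz": 0, "gripper": 0.9}])

```text
t: 22.27
tcp_pos: [0.5313, -0.0755, 0.3084]
ee_rot: [-2.915, 0.001, -3.004]
force: [0.3, 0.3, -4.7]
width: 0.0201
```

```bash
python3 look.py 15; python3 plums.py 15;python3 - <<'E'
from h import *
from bench import ctrl
s=ctrl.state()
for h,b in [(.2,.19),(.18,.16),(.16,.13),(.14,.10),(.125,.075),(.115,.055),(.105,.04),(.098,.03),(.092,.02),(.088,.015)]:
    q,Rt=place_tcp(.5454,-.1693,h,back=b);pr(rel(q,Rt=Rt,st=s))
E
```

```text
[-0.236 -0.133  1.748 -0.212  1.445 -1.926] [ 0.5313 -0.0755  0.3084] 0.02005354866889028 22.2667 [ 0.31  0.28 -4.7 ] [ 0.61 -0.   -0.02]
[array([ 0.545 , -0.1663,  0.2126]), array([-0.0802,  0.0164,  0.2425]), array([-0.0014,  0.6761, -0.0013])]
px (231, 160, 25) pan frame [ 0.0117 -0.0333  0.0226] bin [-0.075   0.0499  0.2673] med res 0.0004
px (277, 193, 26) pan frame [-0.0285 -0.0037  0.0227] bin [-0.0435  0.0202  0.2422] med res 0.0004
px (244, 233, 26) pan frame [0.0047 0.0338 0.0229] bin [-0.0695 -0.0172  0.2632] med res 0.0004
{'x': -0.0, 'y': -0.0046, 'z': 0.0106, 'rx': -2.07, 'ry': 0.03, 'rz': -0.14}
{'x': 0.0, 'y': -0.0036, 'z': 0.0282, 'rx': -3.78, 'ry': 0.03, 'rz': -0.14}
{'x': 0.0, 'y': -0.0027, 'z': 0.046, 'rx': -5.5, 'ry': 0.04, 'rz': -0.14}
{'x': 0.0, 'y': -0.0018, 'z': 0.0638, 'rx': -7.22, 'ry': 0.04, 'rz': -0.14}
{'x': 0.0, 'y': -0.0015, 'z': 0.0771, 'rx': -8.65, 'ry': 0.04, 'rz': -0.14}
{'x': 0.0, 'y': -0.0018, 'z': 0.0859, 'rx': -9.8, 'ry': 0.04, 'rz': -0.14}
{'x': 0.0, 'y': -0.0014, 'z': 0.0949, 'rx': -10.66, 'ry': 0.04, 'rz': -0.14}
{'x': 0.0, 'y': -0.0011, 'z': 0.1013, 'rx': -11.23, 'ry': 0.04, 'rz': -0.14}
{'x': 0.0, 'y': -0.001, 'z': 0.1067, 'rx': -11.81, 'ry': 0.04, 'rz': -0.14}
{'x': 0.0, 'y': -0.0007, 'z': 0.1104, 'rx': -12.09, 'ry': 0.04, 'rz': -0.14}
```

View pics/v15.png

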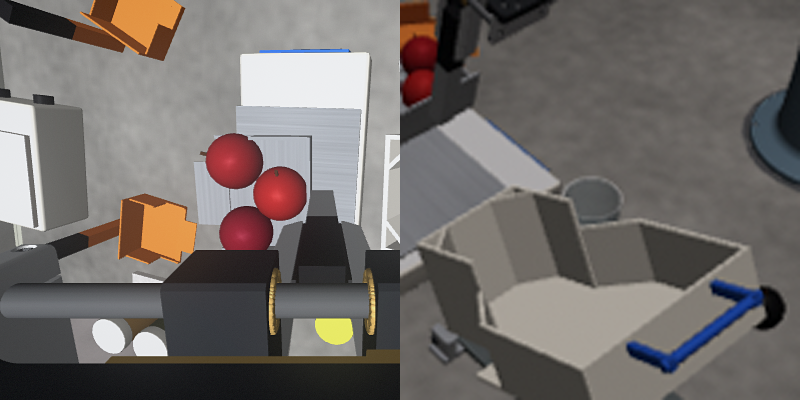

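play_rows(steps=[{"x": 0, "y": -0.002, "z": 0.004, "rx": -0.8, "ry": 0, "rz": 0, "gripper": 0.9}, {"x": 0, "y": -0.004, "z": 0.0106, "rx": -2, "ry": 0, "rz": 0, "gripper": 0.9}, {"x": 0, "y": -0.004, "z": 0.0194, "rx": -2.9, "ry": 0, "rz": -0.1, "gripper": 0.9}, {"x": 0, "y": -0.0036, "z": 0.0282, "rx": -3.8, "ry": 0, "rz": -0.1, "gripper": 0.9}, {"x": 0, "y": -0.0031, "z": 0.0371, "rx": -4.6, "ry": 0, "rz": -0.1, "gripper": 0.9}, {"x": 0, "y": -0.0027, "z": 0.046, "rx": -5.5, "ry": 0, "rz": -0.1, "gripper": 0.9}, {"x": 0, "y": -0.0022, "z": 0.055, "rx": -6.4, "ry": 0, "rz": -0.1, "gripper": 0.9}, {"x": 0, "y": -0.0018, "z": 0.0638, "rx": -7.2, "ry": 0, "rz": -0.1, "gripper": 0.9}, {"x": 0, "y": -0.0016, "z": 0.071, "rx": -8, "ry": 0, "rz": -0.1, "gripper": 0.9}, {"x": 0, "y": -0.0015, "z": 0.0771, "rx": -8.6, "ry": 0, "rz": -0.1, "gripper": 0.9}])

```text
t: 23.2
tcp_pos: [0.5336, -0.094, 0.2324]
ee_rot: [-3.067, -0.0, -3.003]
force: [-0.2, -0.2, -3.4]
width: 0.0198
```

```bash
python3 look.py 16; python3 plums.py 16;python3 - <<'E'
from h import *
from bench import ctrl
s=ctrl.state()
for h,b in [(.115,.055),(.105,.04),(.095,.02),(.085,.01),(.08,.005),(.076,.005),(.0725,.0),(.0705,0)]:
    q,Rt=place_tcp(.5454,-.1693,h,back=b);pr(rel(q,Rt=Rt,st=s))
E
```

```text
[-0.347 -0.061  1.805 -0.067  1.363 -2.044] [ 0.5336 -0.094   0.2324] 0.019829170324289373 23.2 [-0.16 -0.19 -3.42] [ 0.37 -0.1  -0.02]
[array([ 0.5451, -0.1694,  0.1238]), array([-0.1216,  0.0167,  0.1639]), array([-1.000e-04,  5.244e-01, -7.000e-04])]
px (280, 192, 25) pan frame [-0.0292 -0.0047  0.0222] bin [-0.0855  0.022   0.1682] med res 0.0004
px (231, 162, 26) pan frame [ 0.0115 -0.0337  0.022 ] bin [-0.1207  0.051   0.1885] med res 0.0004
px (244, 231, 24) pan frame [0.0032 0.0334 0.0223] bin [-0.1135 -0.0161  0.1845] med res 0.0004
{'x': -0.0007, 'y': -0.0015, 'z': 0.0071, 'rx': -1.12, 'ry': -0.09, 'rz': -0.08}
{'x': -0.0007, 'y': -0.0025, 'z': 0.0161, 'rx': -1.98, 'ry': -0.09, 'rz': -0.08}
{'x': -0.0007, 'y': -0.0041, 'z': 0.0249, 'rx': -3.12, 'ry': -0.08, 'rz': -0.08}
{'x': -0.0007, 'y': -0.0045, 'z': 0.0342, 'rx': -3.7, 'ry': -0.08, 'rz': -0.08}
{'x': -0.0007, 'y': -0.0047, 'z': 0.0389, 'rx': -3.98, 'ry': -0.08, 'rz': -0.08}
{'x': -0.0007, 'y': -0.0044, 'z': 0.0429, 'rx': -3.98, 'ry': -0.08, 'rz': -0.08}
{'x': -0.0007, 'y': -0.0047, 'z': 0.0461, 'rx': -4.27, 'ry': -0.08, 'rz': -0.08}
{'x': -0.0007, 'y': -0.0046, 'z': 0.0481, 'rx': -4.27, 'ry': -0.08, 'rz': -0.08}
```

View pics/v16.png

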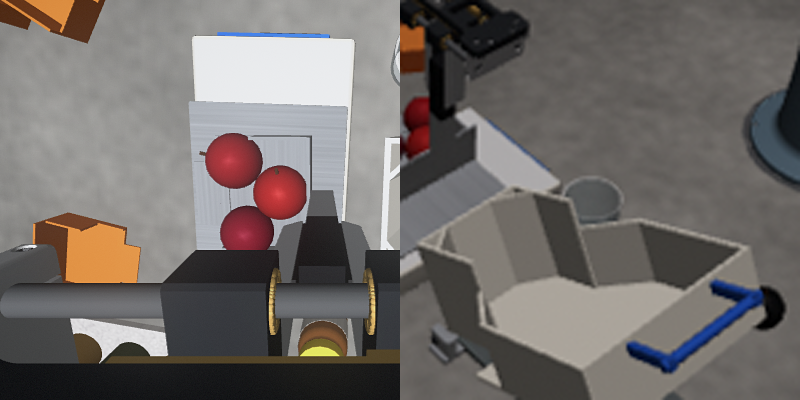

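play_rows(steps=[{"x": 0, "y": -0.001, "z": 0.004, "rx": -0.6, "ry": 0, "rz": 0, "gripper": 0.9}, {"x": -0.0005, "y": -0.0015, "z": 0.009, "rx": -1.1, "ry": -0.1, "rz": 0, "gripper": 0.9}, {"x": -0.0007, "y": -0.0025, "z": 0.0141, "rx": -1.8, "ry": -0.1, "rz": 0, "gripper": 0.9}, {"x": -0.0007, "y": -0.003, "z": 0.0191, "rx": -2.4, "ry": -0.1, "rz": 0, "gripper": 0.9}, {"x": -0.0007, "y": -0.0041, "z": 0.0249, "rx": -3.1, "ry": -0.1, "rz": 0, "gripper": 0.9}, {"x": -0.0007, "y": -0.0045, "z": 0.03, "rx": -3.6, "ry": -0.1, "rz": 0, "gripper": 0.9}, {"x": -0.0007, "y": -0.0045, "z": 0.0342, "rx": -3.8, "ry": -0.1, "rz": 0, "gripper": 0.9}, {"x": -0.0007, "y": -0.0047, "z": 0.0375, "rx": -4, "ry": -0.1, "rz": 0, "gripper": 0.9}, {"x": -0.0007, "y": -0.0047, "z": 0.0389, "rx": -4, "ry": -0.1, "rz": 0, "gripper": 0.9}, {"x": -0.0007, "y": -0.0047, "z": 0.0389, "rx": -4, "ry": -0.1, "rz": 0, "gripper": 0.9}])

```text
t: 24.13
tcp_pos: [0.5347, -0.1015, 0.1932]
ee_rot: [-3.137, -0.0, -3.003]
force: [0.7, -0.6, -3.2]
width: 0.0198
```

```bash
python3 look.py 17; python3 plums.py 17
python3 - <<'E'
from h import *
from bench import ctrl
# measure scoop orientation: scene depth points of handle & underside? use scene picture
q,d=ctrl.get_image("scene");np.savez("pics/s17.npz",p=q,d=d)
cv2.imwrite("pics/s17.png",cv2.resize(q[80:230,180:340][:,:,::-1],None,fx=4.5,fy=4,interpolation=cv2.INTER_CUBIC))
s=ctrl.state()
for h,b in [(.078,.0),(.076,.0),(.0745,.0),(.073,.0),(.0715,0),(.07,0),(.0685,0)]:
    t,Rt=place_tcp(.5454,-.1693,h,back=b);pr(rel(t,Rt=Rt,st=s))
E
```

```text
[-0.394 -0.009  1.825 -0.004  1.323 -2.102] [ 0.5347 -0.1015  0.1932] 0.019759385420270944 24.1333 [ 0.7  -0.6  -3.16] [ 0.26 -0.13  0.02]
[array([ 0.545 , -0.1692,  0.0795]), array([-0.1407,  0.0168,  0.1239]), array([ 0.    ,  0.4544, -0.0013])]
px (246, 232, 25) pan frame [0.0029 0.033  0.0228] bin [-0.1331 -0.0167  0.1465] med res 0.0004
px (280, 191, 26) pan frame [-0.0291 -0.0054  0.0227] bin [-0.1044  0.0217  0.1323] med res 0.0004
px (231, 161, 26) pan frame [ 0.0119 -0.0339  0.0226] bin [-0.1413  0.0503  0.1502] med res 0.0004
{'x': 0.0002, 'y': -0.0006, 'z': 0.002, 'rx': -0.29, 'ry': 0.05, 'rz': -0.06}
{'x': 0.0002, 'y': -0.0006, 'z': 0.004, 'rx': -0.29, 'ry': 0.05, 'rz': -0.06}
{'x': 0.0002, 'y': -0.0006, 'z': 0.0055, 'rx': -0.29, 'ry': 0.05, 'rz': -0.06}
{'x': 0.0002, 'y': -0.0006, 'z': 0.007, 'rx': -0.29, 'ry': 0.05, 'rz': -0.06}
{'x': 0.0002, 'y': -0.0006, 'z': 0.0085, 'rx': -0.29, 'ry': 0.05, 'rz': -0.06}
{'x': 0.0002, 'y': -0.0005, 'z': 0.01, 'rx': -0.29, 'ry': 0.05, 'rz': -0.06}
{'x': 0.0002, 'y': -0.0005, 'z': 0.0115, 'rx': -0.29, 'ry': 0.05, 'rz': -0.06}
```

View pics/s17.png

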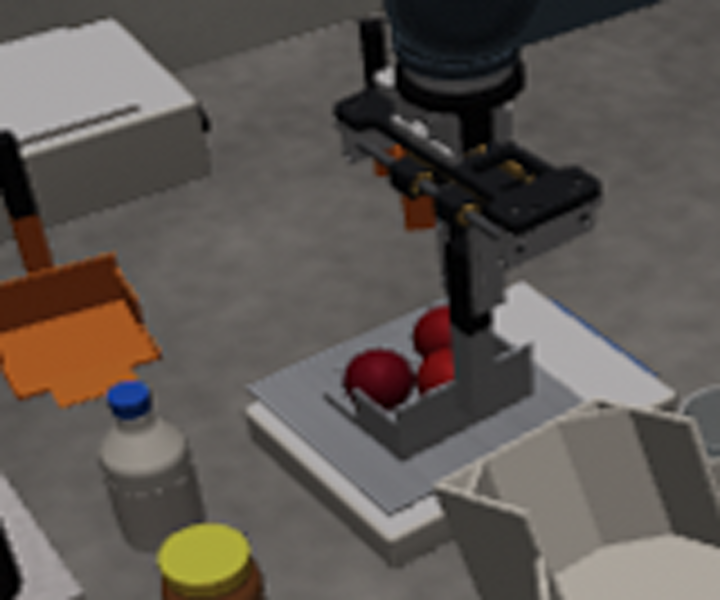

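Looks level above the pan. Lower slowly towards contact.

play_rows(steps=[{"x": 0, "y": 0, "z": 0.001, "rx": 0, "ry": 0, "rz": 0, "gripper": 0.9}, {"x": 0, "y": -0.0005, "z": 0.002, "rx": -0.1, "ry": 0, "rz": 0, "gripper": 0.9}, {"x": 0, "y": -0.0005, "z": 0.003, "rx": -0.2, "ry": 0, "rz": 0, "gripper": 0.9}, {"x": 0, "y": -0.0005, "z": 0.004, "rx": -0.2, "ry": 0, "rz": 0, "gripper": 0.9}, {"x": 0, "y": -0.0005, "z": 0.005, "rx": -0.2, "ry": 0, "rz": 0, "gripper": 0.9}, {"x": 0, "y": -0.0005, "z": 0.006, "rx": -0.2, "ry": 0, "rz": 0, "gripper": 0.9}, {"x": 0, "y": -0.0005, "z": 0.006, "rx": -0.2, "ry": 0, "rz": 0, "gripper": 0.9}])

```text
t: 24.87
tcp_pos: [0.535, -0.1019, 0.1877]
ee_rot: [-3.14, 0.0, -3.003]
force: [-0.1, -0.1, -4.1]
width: 0.0197
```

```bash
python3 look.py 18
```

```text
[-3.960e-01 -2.000e-03  1.829e+00 -1.000e-03  1.314e+00 -2.105e+00] [ 0.535  -0.1019  0.1877] 0.019679771186164468 24.8667 [-0.09 -0.08 -4.12] [ 0.26 -0.08  0.01]
[array([ 0.5454, -0.1693,  0.0738]), array([-0.1433,  0.0164,  0.1188]), array([-0.0007,  0.4513, -0.0009])]
```

play_rows(steps=[{"x": 0, "y": 0, "z": 0.0007, "rx": 0, "ry": 0, "rz": 0, "gripper": 0.9}, {"x": 0, "y": 0, "z": 0.0014, "rx": 0, "ry": 0, "rz": 0, "gripper": 0.9}, {"x": 0, "y": 0, "z": 0.002, "rx": 0, "ry": 0, "rz": 0, "gripper": 0.9}, {"x": 0, "y": 0, "z": 0.0027, "rx": 0, "ry": 0, "rz": 0, "gripper": 0.9}, {"x": 0, "y": 0, "z": 0.0033, "rx": 0, "ry": 0, "rz": 0, "gripper": 0.9}, {"x": 0, "y": 0, "z": 0.0033, "rx": 0, "ry": 0, "rz": 0, "gripper": 0.9}])

```text
t: 25.47
tcp_pos: [0.5351, -0.102, 0.1847]
ee_rot: [-3.14, 0.001, -3.003]
force: [0.3, -0.6, -3.9]
width: 0.0199
```

```bash
python3 look.py 19
```

```text
[-3.960e-01  1.000e-03  1.832e+00 -1.000e-03  1.308e+00 -2.105e+00] [ 0.5351 -0.102   0.1847] 0.019895833219545515 25.4667 [ 0.32 -0.6  -3.95] [ 0.25 -0.09  0.05]
[array([ 0.5456, -0.1694,  0.0708]), array([-0.1447,  0.0162,  0.1162]), array([-0.001 ,  0.4516, -0.0008])]
```

play_rows(steps=[{"x": 0, "y": 0, "z": 0.0006, "rx": 0, "ry": 0, "rz": 0, "gripper": 0.9}, {"x": 0, "y": 0, "z": 0.0012, "rx": 0, "ry": 0, "rz": 0, "gripper": 0.9}, {"x": 0, "y": 0, "z": 0.0015, "rx": 0, "ry": 0, "rz": 0, "gripper": 0.9}, {"x": 0, "y": 0, "z": 0.0015, "rx": 0, "ry": 0, "rz": 0, "gripper": 0.9}])

```text
t: 25.9
tcp_pos: [0.5354, -0.102, 0.1845]
ee_rot: [-3.14, 0.001, -3.003]
force: [-2.2, 1.4, 4.4]
width: 0.0193
```

```bash
python3 look.py 20
```

```text
[-3.960e-01  1.000e-03  1.831e+00 -1.000e-03  1.307e+00 -2.105e+00] [ 0.5354 -0.102   0.1845] 0.019275312506004488 25.9 [-2.21  1.4   4.43] [ 0.54  0.89 -0.13]
[array([ 0.546 , -0.1694,  0.0707]), array([-0.1449,  0.0159,  0.1161]), array([-0.0016,  0.4519, -0.0007])]
```

play_rows(steps=[{"x": 0, "y": 0, "z": 0.0003, "rx": 0, "ry": 0, "rz": 0, "gripper": 0.9}, {"x": 0, "y": 0, "z": 0.0003, "rx": 0, "ry": 0, "rz": 0, "gripper": 0.9}, {"x": 0, "y": 0, "z": 0.0003, "rx": 0, "ry": 0, "rz": 0, "gripper": 0.75}, {"x": 0, "y": 0, "z": 0.0003, "rx": 0, "ry": 0, "rz": 0, "gripper": 0.65}, {"x": 0, "y": 0, "z": 0.0003, "rx": 0, "ry": 0, "rz": 0, "gripper": 0.5}, {"x": 0, "y": 0, "z": 0.0003, "rx": 0, "ry": 0, "rz": 0, "gripper": 0.4}, {"x": 0, "y": 0, "z": 0.0003, "rx": 0, "ry": 0, "rz": 0, "gripper": 0.4}, {"x": 0, "y": 0, "z": 0.0003, "rx": 0, "ry": 0, "rz": 0, "gripper": 0.4}], force=10)

```text
t: 26.67
tcp_pos: [0.5355, -0.1021, 0.1842]
ee_rot: [-3.14, 0.001, -3.003]
force: [-1.0, -0.2, 0.1]
width: 0.0533
```

```bash
python3 look.py 21; python3 plums.py 21
```

```text
[-3.960e-01  1.000e-03  1.832e+00 -1.000e-03  1.306e+00 -2.105e+00] [ 0.5355 -0.1021  0.1842] 0.05328955261756156 26.6667 [-1.04 -0.22  0.08] [ 0.06 -0.12 -0.05]
[array([ 0.5461, -0.1695,  0.0704]), array([-0.1451,  0.0158,  0.1159]), array([-0.0017,  0.452 , -0.0007])]
px (231, 160, 25) pan frame [ 0.0121 -0.0337  0.0231] bin [-0.1458  0.0496  0.1419] med res 0.0004
px (280, 191, 27) pan frame [-0.0291 -0.0056  0.0231] bin [-0.1087  0.0214  0.1239] med res 0.0004
px (245, 231, 23) pan frame [0.0029 0.033  0.0231] bin [-0.1376 -0.0172  0.138 ] med res 0.0004
```

View pics/v21.png

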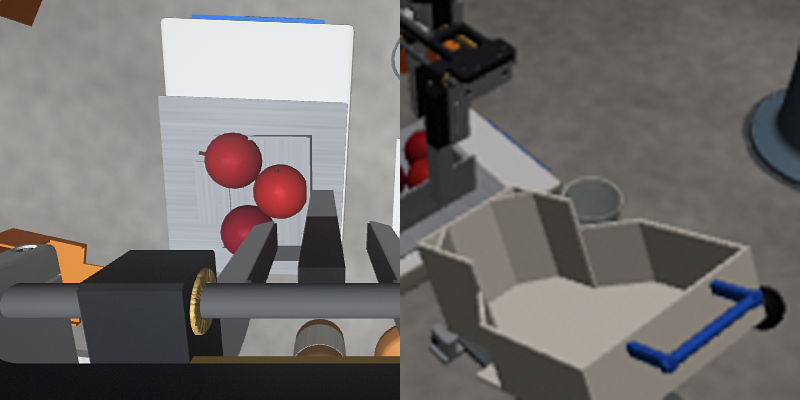

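Released, plums unmoved. Retreat straight up.

play_rows(steps=[{"x": 0, "y": 0, "z": -0.01, "rx": 0, "ry": 0, "rz": 0, "gripper": 0.4}, {"x": 0, "y": 0, "z": -0.03, "rx": 0, "ry": 0, "rz": 0, "gripper": 0.4}, {"x": 0, "y": 0, "z": -0.055, "rx": 0, "ry": 0, "rz": 0, "gripper": 0.4}, {"x": 0, "y": 0, "z": -0.085, "rx": 0, "ry": 0, "rz": 0, "gripper": 0.4}, {"x": 0, "y": 0, "z": -0.115, "rx": 0, "ry": 0, "rz": 0, "gripper": 0.4}, {"x": 0, "y": 0.01, "z": -0.14, "rx": 0, "ry": 0, "rz": 0, "gripper": 0.4}, {"x": 0, "y": 0.04, "z": -0.16, "rx": 0, "ry": 0, "rz": 0, "gripper": 0.4}, {"x": 0, "y": 0.08, "z": -0.17, "rx": 0, "ry": 0, "rz": 0, "gripper": 0.4}, {"x": 0, "y": 0.12, "z": -0.17, "rx": 0, "ry": 0, "rz": 0, "gripper": 0.4}, {"x": 0, "y": 0.16, "z": -0.17, "rx": 0, "ry": 0, "rz": 0, "gripper": 0.4}])

```text
t: 27.6
tcp_pos: [0.5131, 0.058, 0.3562]
ee_rot: [-3.139, 0.005, -3.004]
force: [0.9, 0.0, -0.5]
width: 0.0561
```

Run:
```python
from h import *
from bench import ctrl
s=ctrl.state();print(s["tcp_pos"],s["t"],s["force"])
p,d=ctrl.get_image("top");np.savez("pics/t22.npz",p=p,d=d)
q,_=ctrl.get_image("scene")
cv2.imwrite("pics/t22.png",np.hstack([cv2.resize(p[110:260,200:400][:,:,::-1],(500,375),interpolation=cv2.INTER_CUBIC),cv2.resize(q[110:260,200:320][:,:,::-1],(300,375))]))
cv2.imwrite("pics/t22full.png",p[:,:,::-1])
i=ctrl.camera_info("top");P=cloud(d,i)
reg=P[165:215,225:262].reshape(-1,3);reg=reg[(reg[:,2]<.25)&(reg[:,2]>.02)]
A=np.c_[reg[:,:2],np.ones(len(reg))];g=np.ones(len(reg),bool)
for _ in range(4):
    k,*_=np.linalg.lstsq(A[g],reg[g,2],rcond=None);g=abs(reg[:,2]-A@k)<.008
print("bin tilt",np.arctan(np.hypot(k[0],k[1])),g.sum())
```

```text
[0.51307784 0.05797418 0.35622933] 27.6 [ 0.9181935   0.02063698 -0.52091728]
bin tilt 0.4543787210425083 925
```

View pics/t22.png

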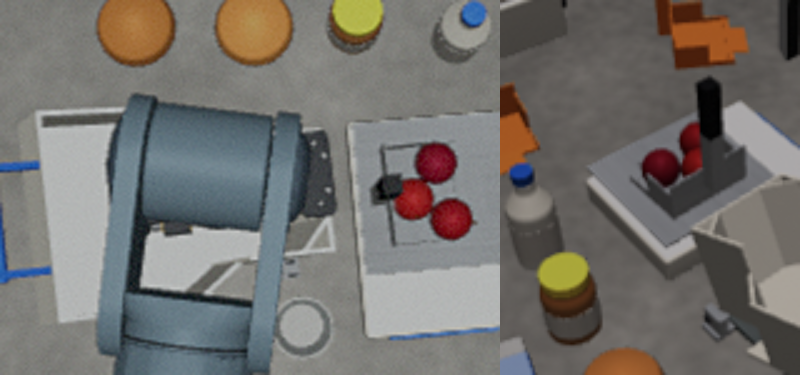

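View pics/t22full.png

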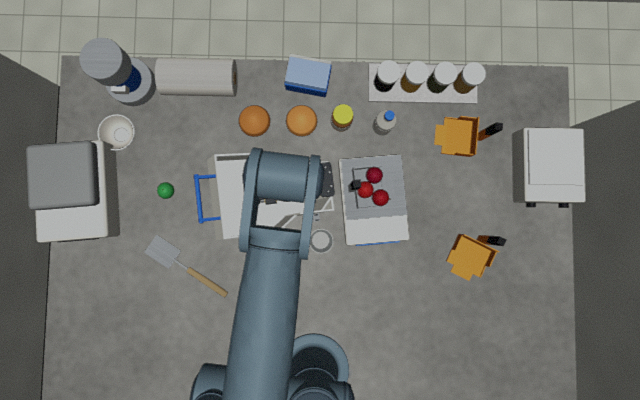

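Run:
```python
from bench import ctrl
print(ctrl.finish_job())
```

```text
the job is handed in; nothing more can be done
None
```

The bin is tipped to its stop and left there. The scoop stands on the balance pan with all three plums in it, the gripper has let go, and the job was handed in at about 27.7 s of the 72 s.

**Last checks**
- **Bin:** the depth image gives a tip of about 0.454 rad.
- **Scoop:** by the tool pose at release, its pan centre was about 1 mm from my estimate of the balance pan's centre, which I trust to a few mm. The steepest commanded tilt there was under 0.01 rad. Set-down force on the wrist was about 8 N.
- **Plums:** all three lay in the pan at x = -29, 3 and 12 mm, and had not moved after the jaws opened. The gripper never came near them.
- **Other things on the counter:** the buns, jar, bottle, spatula, beaker and orange scoops look unmoved in the final top view. I compared them by eye rather than measuring. The black look-alike was hidden behind the arm in that picture.

**What went wrong or disagreed**
- **First lift missed:** the first try at the blue bar closed on nothing. Two cameras showed the fingertips about 18 mm behind the reported TCP, where the description says 22 mm ahead. I used that 40 mm correction from then on, and every later grasp held.
- **Plums nearly left behind:** while tipping the scoop back, two plums were on its front edge. I moved it closer to the nose wall and tipped it further back, and they rolled in.
- **Small height mismatch:** plum heights over the pan floor read about 23 mm where 25 mm is expected. The scoop may have slipped slightly in the grip or the calibration may be off. I lowered the last few millimetres by the force reading.

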